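# Pack a carving blank up to the height gauge

## Robot

A 6-joint arm with a two-finger parallel gripper is mounted at the origin on the work surface. World frame = base frame: x ahead of the robot, y to its left, z up, the work surface at z = 0. Lengths are in mm, angles in degrees, forces in N, time in s.
With the tool pointing down it reaches from about 350 to 850 mm from the base axis. Payload 8.1 kg.
Tool frame: the origin (TCP) lies between the finger pads; the fingertips stand 22 mm ahead of it and the grasp point (between the pads) lies 3 mm ahead of it; z points along the fingers, y is the line along which they close (so a half turn about z gives the same grasp; the last joint's range is limited). The gripper opens to 85 mm and grips with 20 to 120 N. Pads are 22 mm wide; open, the fingers measure 114 mm over their backs; the gripper's body (76 mm by 85 mm) begins 54 mm behind the grasp point. The pads swing forward as they close: fully open they stand 13 mm farther back than shut.
Start: joints at [65.122, 7.471, 85.268, -0, 87.261, -4.893], TCP at [205.041, 563.883, 253.292] pointing down, gripper open.
Joint ranges: [-169.43, 169.43], [-51.17, 129.36], [1.28, 143.12], [-76.62, 256.62], [0, 156.53], [-152.29, 152.29]. Speed limits (degrees/s): [136.94, 136.94, 159.86, 180, 180, 180].

## Interface

Orientations are given as [roll, pitch, yaw] about the fixed x, y, z axes, in that order (R = Rz(yaw) Ry(pitch) Rx(roll)).
In Python, from bench import sense, snapshot, calibration, hand_in gives the robot as it stands.
- The arm moves only by the shell command python3 -m crank 'ROWS' [FORCE]. ROWS is JSON, a list of rows, each a list of 5 numbers: the shift along the tool's x, y, z in cm, then the turn about the tool's z in rad, then the finger opening in cm, from 0 to 8.54. A call has 1 to 20 rows; each row is the pose to reach, as a shift and turn from the pose commanded when the call began, along the tool's axes at that moment; what a row does not reach only later rows make up. A row lasts 1/10 s, in which the tool goes at most 50 mm and 8.59 degrees, less where a joint would pass 70% of its speed; a pose out of reach is approached as far as the arm can. A call with a gripper value outside its range is refused whole. The fingers move at their own pace and stop on an object; FORCE is the grip in N (left out, the last holds). Time passes only in rows, so rows that repeat a pose let the fingers close. It gives the time, the measured TCP pose, the force, the opening and the grip force at its end, in the units of the state.
- sense(): the state, without advancing time (a new reading comes with each control period).
- snapshot(name): name is "scene" or "top" or "wrist"; returns (picture, depth): 420x560x3 uint8, red, green, blue; 420x560 float32, mm along the optical axis (not along the pixel's ray), 0 where there is no reading.
- calibration(name): a dict with "fovy" (degrees; the focal length in pixels is half the picture's height over the tangent of half this angle, whatever the lens; pixels are square), "cx", "cy" (the principal point, pixels), "rvec" (rotation vector, rad) and "tvec" (3), from world to camera coordinates, as OpenCV has them; the wrist camera has in their place "tool_from_camera" (4x4, takes a point from camera to tool coordinates, whose origin is the TCP and whose axes are the flange's). Camera axes: x right, y down, z forward; pixel columns grow to the right and rows downward; lengths in mm; the calibration is good to about 2 mm. The wrist camera is an equidistant fisheye: a pixel r from the principal point sees the ray r / f radians off the axis. A picture is of the moment at which its call begins: read the wrist's pose just before it. calibration takes no time and is no camera call.
- hand_in(): hands the job in; it is judged then, once.
The state is a dict: "time": time; "joint_pos": joint angles; "qd": joint speeds; "joint_efforts": joint torques, N m; "tool_pos": TCP position; "tcp_rot": TCP orientation; "ft_force": force on the tool from outside, world axes, zero at the start; "wrist_torque": the same for the moment, N m; "finger_gap": finger opening in mm; "grip_force": force on a finger pad.
Only numpy, scipy, OpenCV 4.12 (cv2) and the standard library are available. Lean on these libraries where they do the work, as an engineer would, in place of code of your own. Each camera call takes 0.05 s, during which the arm holds its last target. There are 200 camera calls.

## Task

Pack the carving blank up to the height gauge on the jig: lay one of the packing boards on the driving wedge, chosen so that the blank still slips in with a small gap under the gauge's brass finger, and lay the blank flat on it, in line with the jig, its end up to the stop posts and under the finger. Then push the wedge in by its red butt end until the blank's top comes up to the finger and is lightly nipped under it, and stop there: do not force or lift the gauge off its setting, and leave the other things on the bench where they are.

Things in the scene. Friction and masses are not known exactly. Their poses are not given: they have to be found in the camera images.
- jig: packing jig fixed on the bench; x is the way the wedge is driven (away from the robot), z up; origin on the bench below the line where boards meet the stop posts. 12 mm plywood base from x = -310 to +120 mm, 120 mm wide. On it a beech ramp rising towards +x between oak guide cheeks, x = -190 to +20 mm, 63 mm over their outer faces, tops 58 mm above the bench
- stop (a point): middle of the two oak stop posts (each 20 mm square, 58 mm apart between centres) on their faces towards the robot, at their tops 107 mm above the bench; axes as the jig's. The work's ends belong against these faces: boards 170 mm long then have their centres 85 mm towards the robot along the jig's x, on its centre line
- gauge_mark (a point): underside of the height gauge's wooden arm (16 mm wide, 18 mm high, free end at jig x = -51 mm), where its brass finger comes out: jig x = -40 mm, y = 0. The finger, 10 mm thick, is a stud that sticks out 8 to 13 mm below this point, set differently each time. The arm is screwed fast on its post (22 mm square, 222 mm tall, at x = 85 mm); its height differs each time; 45 N upward makes it slip
- wedge_butt (a point): middle of the red butt face of the loose waxed beech driving wedge: the face to push, 55 mm high, 34 mm wide, at jig x = -285 mm. The wedge is about 235 mm long, thin end away from the robot, its level top 69 mm above the bench. Driven along the jig's +x it climbs the ramp, roughly 1 mm for each 5 mm, with 85 mm of travel, and stays where it is left
- wedge_top (a point): middle of the wedge's level top, 117 mm ahead of the butt face, where the packing board goes. The wedge is waxed but rubs on ramp and boards: pushing it under load takes some 4 to 16 N, different each time, and the force climbs clearly above that once the work meets the gauge finger
- packer_12_mid (a point): plywood packing board, 170 x 60 x 12 mm, lying flat on the bench; its centre (half-way up), x along its length
- packer_18_mid (a point): plywood packing board, 170 x 60 x 18 mm, lying flat on the bench; its centre (half-way up), x along its length
- packer_24_mid (a point): plywood packing board, 170 x 60 x 24 mm, lying flat on the bench; its centre (half-way up), x along its length
- blank_mid (a point): the carving blank: pale lime wood, 170 x 60 mm and about 36 mm thick, with a rosette roughed out on top and bare ends; lying flat on the bench, rosette up; its centre (half-way up), x along its length. About 0.2 kg
- mallet: carver's round beech mallet standing on its head, 100 mm across, 250 mm tall; origin at its underside
- gouge_wide: carving gouge lying flat, wooden handle and steel blade, 270 mm long along its x; origin on the bench near the ferrule
- gouge_narrow: narrower carving gouge lying flat, 270 mm long along its x; origin on the bench near the ferrule
- stone: grey sharpening stone in an oak tray, 200 x 66 x 34 mm; origin at its underside
- glue: white glue bottle, red cap, 56 mm across, 160 mm tall; origin at its underside
- offcut: pale lime-wood offcut, 75 x 50 x 45 mm; origin at its underside
There are look-alikes about, which are no part of the job. What is shaped like the part that bears blank_mid but pink is not meant.

How it is judged:
By the outcome, as a careful person would: the job done as asked, in the order asked, and still so for the second after the job is handed in, with the robot touching nothing.
It also fails if it takes over 72 s, if anything falls off the work surface, if the arm or the gripper's body presses on something with over 40 N, if the wrist force passes 120 N, or if a joint passes its speed limit or range.

## Working session

There is one attempt and no reset: what is moved stays moved. The work goes in short steps, Python scripts to look and compute and a shell command to move; the robot and the scene stay as the last step left them, time stands still between calls to the robot, and variables do not carry over. Pictures are saved under pics/ and viewed, at most 10 in all, crops included, and the job is handed in when it is done.

```bash
ls; mkdir -p pics; cat > h.py <<'E'
import numpy as np, cv2
from bench import sense, snapshot, calibration
from scipy.spatial.transform import Rotation as R
def cloud(name):
    s=sense(); c=calibration(name); im,d=snapshot(name)
    f=210/np.tan(np.radians(c['fovy']/2)); v,u=np.mgrid[:420,:560].astype(float)
    x=(u-c['cx'])/f; y=(v-c['cy'])/f
    if name=='wrist':
        r=np.hypot(x,y)+1e-9; k=np.tan(r)/r; P=np.stack([x*k*d,y*k*d,d],-1)
        T=np.array(c['tool_from_camera']); P=P@T[:3,:3].T+T[:3,3]
        P=P@R.from_euler('xyz',s['tcp_rot'],degrees=True).as_matrix().T+np.array(s['tool_pos'])
    else:
        P=np.stack([x*d,y*d,d],-1); M=cv2.Rodrigues(np.array(c['rvec'],float))[0]
        P=(P-np.array(c['tvec']).ravel())@M
    P[d==0]=np.nan
    return im,P
def save(im,n): cv2.imwrite('pics/'+n,cv2.cvtColor(im,cv2.COLOR_RGB2BGR))
E
python3 - <<'E'
from h import *
print(sense())
for n in('scene','top','wrist'):
    im,P=cloud(n); save(im,n+'0.png'); np.savez('/tmp/'+n,im=im,P=P)
    print(n,np.nanmin(P,(0,1)),np.nanmax(P,(0,1)),calibration(n)['fovy'])
E
```

```text
pics
{'time': 0.0, 'joint_pos': array([ 6.51220001e+01,  7.51549265e+00,  8.53308150e+01, -1.34497151e-03,
        8.72624016e+01, -4.89306869e+00]), 'qd': array([ 0.01278235,  0.05910523,  0.03279106, -0.00804833, -0.03650278,
       -0.06311488]), 'joint_efforts': array([ 2.16677108e-03, -5.69406724e+01, -5.00535786e+01,  2.65028057e-04,
        1.52475655e-02,  1.08675752e-05]), 'tool_pos': array([204.82835132, 563.39537516, 252.22567946]), 'tcp_rot': array([-1.79891572e+02, -7.93408864e-03,  1.60015127e+02]), 'ft_force': array([ 0.18945827,  0.3821949 , -0.6236135 ]), 'wrist_torque': array([ 0.01353704,  0.04493292, -0.02760604]), 'grip_force': 0.0, 'finger_gap': 85.44769165732366}
scene [-2551.12951736  -850.53228273  -774.15848229] [1479.23723044 2360.30365968  734.23671262] 50.69830062093125
top [ -526.58248774 -1519.02752753  -788.30306871] [1714.89294182 1580.77740529  748.09778637] 49.294386299346684
wrist [-242.48488136 -248.09321044 -757.05762879] [1705.40757787 1882.91179541  337.60249215] 65.70646984690485
```

View pics/top0.png

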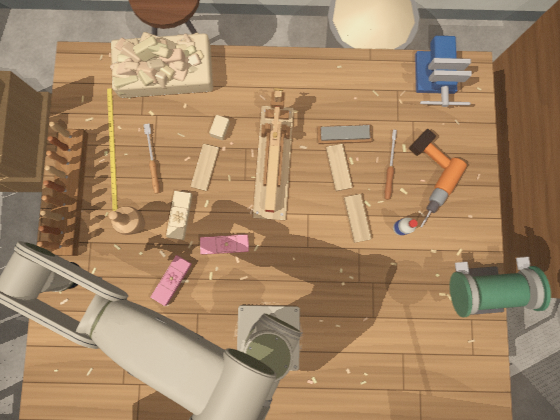

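View pics/scene0.png

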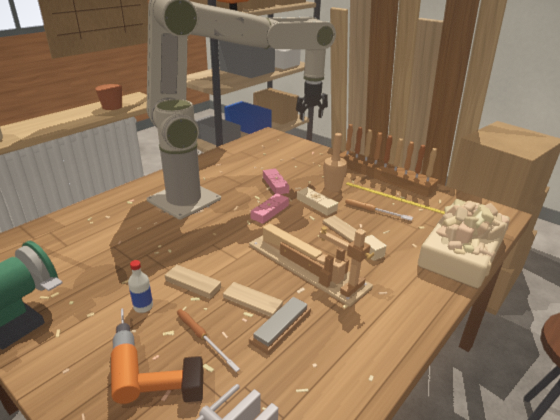

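Top view: the jig is at about (272,165), with the base at (268,340) and world x pointing up the picture. Packers are at (205,167), (340,167) and (357,218). Candidates for the blank are the pale one at (179,215) and the pink ones at (225,244) and (171,281). The pale lime one with a rosette fits the description. Next I measure and take one enlarged crop.

```bash
python3 - <<'E'
from h import *
z=np.load('/tmp/top.npz'); im=z['im'];P=z['P']
print('bench z', [np.round(P[v,u],1) for v,u in((200,100),(260,330),(120,240),(250,450))])
def obj(n,u0,u1,v0,v1,zlo,zhi):
    Q=P[v0:v1,u0:u1].reshape(-1,3); Q=Q[(Q[:,2]>zlo)&(Q[:,2]<zhi)]
    (cx,cy),(w,h),a=cv2.minAreaRect(Q[:,:2].astype(np.float32))
    if w<h: w,h=h,w; a+=90
    print(n,len(Q),'c',np.round([cx,cy],1),'size',np.round([w,h],1),'ang',round((a+90)%180-90,1),'z med',np.round(np.percentile(Q[:,2],[5,50,95]),1))
obj('pA 205,167',188,221,140,194,6,60)
obj('pB 340,167',322,356,141,193,6,60)
obj('pC 357,218',340,374,190,246,6,60)
obj('blank',163,194,188,240,15,60)
obj('base',248,296,100,224,8,16)
obj('posts/cheeks',245,300,100,224,45,65)
obj('wedge top',255,290,140,224,63,76)
obj('stops',255,300,100,150,98,113)
obj('arm',255,300,90,224,125,200)
obj('post',255,300,85,224,205,240)
save(np.hstack([cv2.resize(im[185:245,160:220],(360,360),interpolation=2),cv2.resize(im[90:230,240:310],(180,360),interpolation=2),]),'crop1.png')
E
```

```text
bench z [array([ 4.737e+02,  6.300e+02, -6.000e-01]), array([ 272.7, -219.1,   -4.6]), array([7.924e+02, 1.244e+02, 6.000e-01]), array([ 318.2, -656.3,   -1. ])]
pA 205,167 698 c [604.4 252.2] size [210.8 112.2] ang -2.5 z med [ 6.7 10.9 17.6]
pB 340,167 862 c [ 619.2 -248.9] size [194.3 123.7] ang 0.8 z med [ 8.2 16.4 23. ]
pC 357,218 866 c [ 431.3 -314.1] size [203.  121.1] ang -0.5 z med [ 7.9 22.4 28.9]
blank 833 c [421.8 334.1] size [170.   62.2] ang -7.3 z med [26.9 34.9 41.3]
base 1341 c [639.5   2.2] size [447.6 176.4] ang 0.8 z med [ 8.3 11.4 15.3]
posts/cheeks 604 c [632.2 -11.3] size [380.3 102.5] ang 1.3 z med [51.3 59.3 64.3]
wedge top 588 c [571.1  -0.7] size [259.1  58.6] ang -4.4 z med [63.9 68.1 73.7]
stops 64 c [745.8 -18.4] size [87.1 68.6] ang -41.3 z med [100.  105.8 111.4]
arm 326 c [764.1 -10. ] size [176.6  45.7] ang -3.1 z med [150.5 164.2 183. ]
post 56 c [808.9 -12.3] size [23.5 20.4] ang 0.6 z med [208.9 219.6 224.6]
```

View pics/crop1.png

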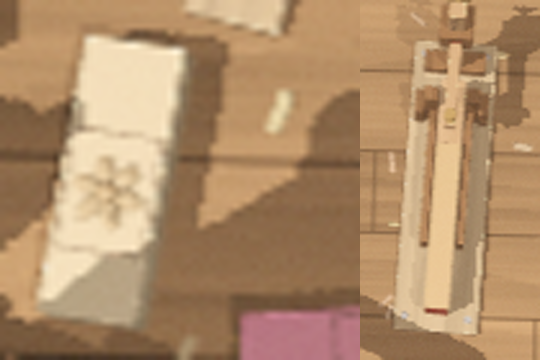

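The crop confirms the blank: pale, with a rosette, at (179,215). By height the packers are 12 mm at (205,167), 18 mm at (340,167) and 24 mm at (357,218). Next I need a wrist view of the gauge.

```bash
cat >> h.py <<'E'
def go(x,y,z,yaw):
    s=sense(); M=R.from_euler('xyz',s['tcp_rot'],degrees=True).as_matrix()
    M=R.from_euler('xyz',[180,0,s['tcp_rot'][2]],degrees=True).as_matrix()
    d=M.T@(np.array([x,y,z])-s['tool_pos'])/10
    dy=(yaw-s['tcp_rot'][2]+180)%360-180
    print('go',(x,y,z,yaw),'shift cm',np.round(d,2),'turn',round(-np.radians(dy),4),'rows>=',round(max(np.linalg.norm(d)/5,abs(dy)/8.59),1),'now',np.round(s['tool_pos'],1),np.round(s['tcp_rot'],1))
def avg(name,n=6):
    L=[cloud(name) for _ in range(n)]
    return L[0][0],np.nanmedian(np.array([p for _,p in L]),0)
E
python3 - <<'E'
from h import *
print(np.round(calibration('wrist')['tool_from_camera'],2),calibration('wrist')['cx'])
z=np.load('/tmp/top.npz'); im=z['im'].astype(int);P=z['P']
m=(im[...,0]>90)&(im[...,1]<70)&(im[...,2]<70); m[:,:255]=0;m[:,290:]=0;m[:190]=0;m[230:]=0
print(m.sum(),np.median(P[m],0),np.argwhere(m).mean(0))
Q=P[190:208,262:284].reshape(-1,3);Q=Q[(Q[:,2]>60)];print(np.median(Q,0))
go(600,150,300,160); go(640,190,230,90);go(640,190,230,-90)
E
```

```text
[[   0.     -0.97   -0.26   64.29]
 [   1.      0.      0.      0.78]
 [  -0.     -0.26    0.97 -121.02]
 [   0.      0.      0.      1.  ]] 283.30792828218154
3 [442.73750025  13.48972979  54.31023161] [210. 267.]
[480.64698989   4.23183253  68.36023007]
go (600, 150, 300, 160) shift cm [-51.27 -25.36  -4.75] turn 0.0003 rows>= 11.5 now [204.9 563.5 252.5] [-179.9   -0.   160. ]
go (640, 190, 230, 90) shift cm [-53.66 -20.23   2.25] turn 1.222 rows>= 11.5 now [204.9 563.5 252.5] [-179.9   -0.   160. ]
go (640, 190, 230, -90) shift cm [-53.66 -20.23   2.25] turn -1.9196 rows>= 12.8 now [204.9 563.5 252.5] [-179.9   -0.   160. ]
```

```bash
python3 -m crank '[[0,0,-9,0,8.5],[0,0,-9,0,8.5],[-62.9,-23.9,-9,-0.349,8.5],[-62.9,-23.9,-9,-0.349,8.5],[-62.9,-23.9,-9,-0.349,8.5],[-62.9,-23.9,-9,-0.349,8.5],[-62.9,-23.9,-9,-0.349,8.5],[-62.9,-23.9,-9,-0.349,8.5],[-62.9,-23.9,-9,-0.349,8.5],[-62.9,-23.9,-9,-0.349,8.5],[-62.9,-23.9,-9,-0.349,8.5],[-62.9,-23.9,-9,-0.349,8.5],[-62.9,-23.9,-9,-0.349,8.5],[-62.9,-23.9,-9,-0.349,8.5],[-62.9,-23.9,-9,-0.349,8.5],[-62.9,-23.9,-9,-0.349,8.5],[-62.9,-23.9,-9,-0.349,8.5],[-62.9,-23.9,-9,-0.349,8.5]]'
python3 - <<'E'
from h import *
im,P=avg('wrist',4); save(im,'w_hi.png'); np.savez('/tmp/whi',im=im,P=P)
go(714,124,145,180)
E
python3 -m crank '[[0,0,9.85,0,8.5],[0,0,19.7,0,8.5],[0,0,19.7,0,8.5],[0,0,19.7,0,8.5],[0,0,19.7,0,8.5],[0,0,19.7,0,8.5]]'
python3 - <<'E'
from h import *
im,P=avg('wrist',6); save(im,'w_side.png'); np.savez('/tmp/wside',im=im,P=P)
go(714,124,145,180)
E
```

```text
time: 1.95
tool_pos: [714.6, 123.6, 342.0]
tcp_rot: [180.0, -0.1, 179.9]
ft_force: [-0.4, -0.2, 0.9]
finger_gap: 84.6
grip_force: 0.0
go (714, 124, 145, 180) shift cm [-1.000e-02 -1.600e-01  1.989e+01] turn 0.0018 rows>= 4.0 now [713.9 125.6 343.9] [ 180.     0.  -179.9]
time: 2.75
tool_pos: [713.7, 125.1, 146.7]
tcp_rot: [-180.0, -0.1, -179.9]
ft_force: [-0.6, -0.1, 1.6]
finger_gap: 84.9
grip_force: 0.0
go (714, 124, 145, 180) shift cm [ 0.22 -0.05  0.48] turn 0.0003 rows>= 0.1 now [716.2 124.5 149.8] [ 180.     0.3 -180. ]h.py:26: RuntimeWarning: All-NaN slice encountered
  return L[0][0],np.nanmedian(np.array([p for _,p in L]),0)
h.py:26: RuntimeWarning: All-NaN slice encountered
  return L[0][0],np.nanmedian(np.array([p for _,p in L]),0)
```

View pics/w_side.png

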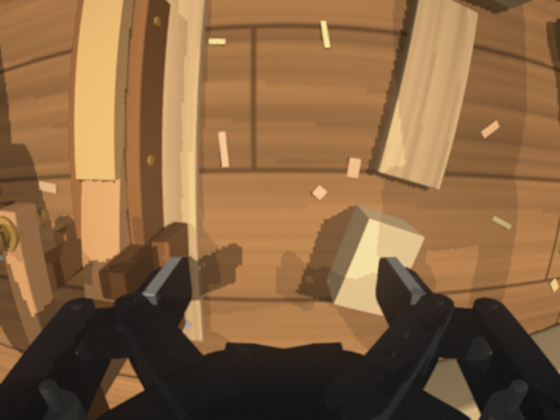

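The jig is at left, with the gauge arm's end at about (20,215), the stud's top at (5,235) and its tip at about (42,218). I'll shift 30 mm for a better view.

```bash
python3 -m crank '[[0,-3,0,0,8.5],[0,-3,0,0,8.5],[0,-3,0,0,8.5],[0,-3,0,0,8.5]]'
python3 - <<'E' 2>/dev/null
from h import *
im,P=avg('wrist',10); np.savez('/tmp/wside2',im=im,P=P)
save(cv2.resize(im[150:350,0:200],(800,800)[:2] if 0 else (600,600),interpolation=cv2.INTER_CUBIC),'crop2.png')
E
```

```text
time: 3.45
tool_pos: [714.8, 94.7, 147.1]
tcp_rot: [180.0, 0.1, -180.0]
ft_force: [-1.0, -0.4, 0.4]
finger_gap: 84.9
grip_force: 0.0
```

View pics/crop2.png

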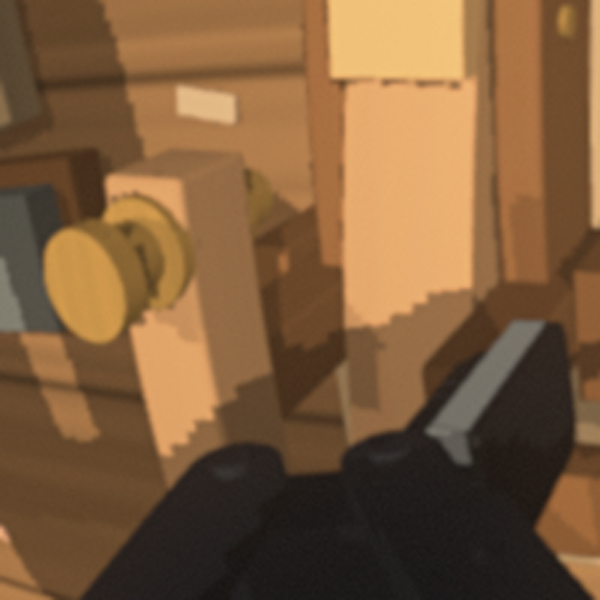

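```bash
python3 - <<'E' 2>/dev/null
from h import *
z=np.load('/tmp/wside2.npz'); im=z['im'];P=z['P']
np.set_printoptions(linewidth=220,suppress=True)
for v in range(204,228,2):
    print(v,[f"{u}:{im[v,u,0]},{im[v,u,1]},{im[v,u,2]}|{P[v,u,0]:.0f},{P[v,u,1]:.0f},{P[v,u,2]:.0f}" for u in range(80,95,2)])
def st(n,v0,v1,u0,u1):
    Q=P[v0:v1,u0:u1].reshape(-1,3); print(n,np.round(np.nanmedian(Q,0),1),np.round(np.nanstd(Q,0),1))
st('wedgetop',100,172,118,150); st('arm top',206,209,42,56); st('arm side',215,280,70,76);
st('bench',30,60,300,340)
E
```

```text
204 ['80:146,105,66|716,-103,1', '82:171,120,73|716,-100,1', '84:178,125,76|716,-98,1', '86:178,125,76|716,-96,1', '88:178,125,77|716,-93,0', '90:177,125,76|716,-90,1', '92:179,126,77|716,-88,0', '94:178,125,76|716,-86,1']
206 ['80:142,104,65|718,-103,1', '82:127,91,52|718,-101,1', '84:156,111,64|718,-98,1', '86:168,118,72|718,-96,1', '88:176,124,76|718,-94,1', '90:176,124,76|718,-91,1', '92:177,125,76|718,-88,1', '94:178,126,77|718,-86,1']
208 ['80:141,102,65|683,1,142', '82:105,76,44|686,-5,132', '84:133,97,50|686,-4,131', '86:144,105,56|720,-96,1', '88:165,117,71|720,-94,1', '90:173,123,76|720,-91,1', '92:173,123,75|720,-89,1', '94:174,123,77|720,-86,1']
210 ['80:144,104,66|684,1,142', '82:107,78,45|686,-4,134', '84:131,97,49|687,-4,132', '86:138,102,52|687,-3,131', '88:147,107,59|722,-94,1', '90:165,118,72|722,-92,1', '92:169,120,72|722,-89,1', '94:169,120,73|722,-87,0']
212 ['80:147,107,69|685,2,143', '82:116,84,48|687,-3,134', '84:126,92,47|688,-3,133', '86:142,104,53|688,-3,132', '88:142,104,53|688,-2,130', '90:157,111,66|724,-92,1', '92:165,116,71|724,-89,1', '94:167,118,73|7
[... 1010 characters left out ...]
4,47|714,-49,66', '90:118,83,50|734,-94,1', '92:119,85,51|734,-92,0', '94:118,84,51|734,-89,1']
224 ['80:147,106,69|690,1,144', '82:142,102,64|691,1,141', '84:126,92,48|692,1,140', '86:114,83,46|694,-4,131', '88:119,84,52|736,-97,1', '90:120,85,52|736,-94,1', '92:114,80,49|736,-92,1', '94:101,70,41|723,-60,43']
226 ['80:146,105,68|691,1,144', '82:143,103,66|692,1,142', '84:122,89,49|693,0,139', '86:121,86,53|739,-100,0', '88:116,82,50|739,-97,1', '90:104,72,44|738,-95,1', '92:91,62,36|723,-59,48', '94:102,69,40|723,-57,47']
wedgetop [653.5  -2.3  69.5] [13.6  7.   0.3]
arm top [679.3  -7.1 155.1] [0.2 2.4 1.2]
arm side [698.4   0.9 152.5] [8.2 0.5 2.6]
bench [582.4 124.4   0.3] [7.6 9.5 0.3]
```

```bash
python3 - <<'E' 2>/dev/null
from h import *
z=np.load('/tmp/wside2.npz'); im=z['im'];P=z['P']
for v in range(208,222):
    print(v,np.round(P[v,82:91,2],1))
B=P[195:230,78:92].reshape(-1,3);B=B[(B[:,2]>126)&(B[:,2]<137)]; print(len(B),np.sort(B[:,2])[:12].round(1))
# jig frame: wedge top edges
Q=P[:200,60:260].reshape(-1,3)
W=Q[(abs(Q[:,2]-69.5)<1.5)]; r=cv2.minAreaRect(W[:,:2].astype(np.float32)); print('wedge visible',r)
zz=np.load('/tmp/whi.npz');P2=zz['P']; Q=P2.reshape(-1,3)
for n,a,b in(('wedge',67.5,71),('stop',105,109),('cheek',56.5,60),('base',10.5,13.5),('post',218,226)):
    W=Q[(Q[:,2]>a)&(Q[:,2]<b)&(Q[:,1]<80)&(Q[:,1]>-90)]; print(n,len(W),cv2.minAreaRect(W[:,:2].astype(np.float32)) if len(W)>5 else '')
go(440,320,260,180)
E
```

```text
208 [131.9 131.1 131.2 130.7   1.1   0.4   0.6   0.2   0.5]
209 [132.7 132.3 131.4 131.2 130.5   0.5   1.1   0.2   0.7]
210 [133.7 132.9 131.9 131.7 130.8 130.4   0.9   0.8   0.8]
211 [133.7 133.4 132.8 132.5 131.4 131.4  65.3   0.9   0.6]
212 [134.5 134.2 132.9 132.4 132.1 131.5 130.4   1.3   0.5]
213 [135.1 134.8 133.8 133.2 132.3 131.8 130.6 130.1   0.7]
214 [135.4 135.1 133.6 133.7 132.6 131.7 130.6 130.7   0.9]
215 [139.6 135.8 134.6 134.1 132.9 132.6 131.3 130.6   0.3]
216 [139.3 137.9 134.8 134.4 133.4 132.8 131.3 130.8   0.9]
217 [140.3 139.7 134.9 134.3 133.5 133.1 131.5 131.    0.9]
218 [140.1 139.3 135.5 134.6 133.3 132.9 132.2 131.3   0.5]
219 [140.8 140.1 135.6 135.5 133.8 133.  131.7 131.3   0.5]
220 [140.8 140.2 135.2 134.9 133.1 132.6 131.6 130.3   0.9]
221 [141.1 140.4 138.5 134.6 133.  133.  131.6 130.9   1. ]
102 [130.1 130.3 130.4 130.4 130.5 130.6 130.6 130.6 130.7 130.7 130.8 130.8]
wedge visible ((619.471435546875, -3.1079254150390625), (35.065879821777344, 122.62386322021484), 86.9923095703125)
wedge 4362 ((652.904541015625, 4.740806579589844), (58.47703552246094, 344.3070068359375), 87.09498596191406)
stop 390 ((767.8143310546875, -9.742420196533203), (77.65797424316406, 74.6746597290039), 88.02490997314453)
cheek 2335 ((652.8953857421875, 3.101634979248047), (343.48138427734375, 80.416748046875), 0.9733586311340332)
base 6805 ((652.57666015625, -4.189849853515625), (120.48101043701172, 395.9554138183594), 87.10572052001953)
post 0 
go (440, 320, 260, 180) shift cm [ 27.44  22.57 -11.38] turn 0.0004 rows>= 7.5 now [714.5  94.4 146.2] [ 180.   -0. -180.]
```

```bash
python3 - <<'E' 2>/dev/null
from h import *
z=np.load('/tmp/top.npz'); P=z['P']
Q=P[190:245,100:165].reshape(-1,3);Q=Q[(Q[:,2]>60)&(Q[:,2]<260)];print('mallet',np.round(np.percentile(Q,[2,50,98],axis=0),0))
E
python3 -m crank '[[0,0,-6,0,8.5],[0,0,-6,0,8.5],[29.5,21.5,-6,0,8.5],[29.5,21.5,-6,0,8.5],[29.5,21.5,-6,0,8.5],[29.5,21.5,-6,0,8.5],[29.5,21.5,-6,0,8.5],[29.5,21.5,-6,0,8.5],[29.5,21.5,-6,0,8.5],[29.5,21.5,-6,0,8.5],[29.5,21.5,-6,0,8.5],[29.5,21.5,-6,0,8.5],[29.5,21.5,-6,0,8.5]]'
python3 - <<'E' 2>/dev/null
from h import *
im,P=avg('wrist',8); np.savez('/tmp/wbl',im=im,P=P); save(im,'wbl.png')
Q=P.reshape(-1,3)
H=np.histogram(Q[:,2],np.arange(-3,60,.5)); print([(round(float(a),1),int(n)) for n,a in zip(*H) if n>300])
W=Q[(Q[:,2]>32)&(Q[:,2]<40)]; print(cv2.minAreaRect(W[:,:2].astype(np.float32)), np.percentile(W[:,2],[5,25,50,75,95]))
B=Q[abs(Q[:,2])<4]; print('bench med',np.median(B[:,2]))
# local bench around the blank
c=np.median(W[:,:2],0); n=B[np.hypot(*(B[:,:2]-c).T)<120]; print('near bench',np.median(n[:,2]),len(n))
E
```

```text
mallet [[345. 449.  74.]
 [384. 483. 129.]
 [432. 531. 247.]]
time: 5.25
tool_pos: [420.8, 308.5, 206.5]
tcp_rot: [-180.0, 0.0, 179.9]
ft_force: [-0.4, 0.3, 0.7]
finger_gap: 84.7
grip_force: 0.0
[(-1.0, 699), (-0.5, 13059), (0.0, 54910), (0.5, 49321), (1.0, 9140), (1.5, 889), (2.0, 570), (3.5, 474), (12.0, 1595), (12.5, 3854), (13.0, 1223), (35.0, 305), (35.5, 2044), (36.0, 9759), (36.5, 7957), (37.0, 1145), (37.5, 410), (38.0, 468), (38.5, 447), (39.0, 400), (50.5, 360)]
((486.9004211425781, 206.78146362304688), (465.7583923339844, 948.8841552734375), 8.740034103393555) [35.68275217 36.20745373 36.46854924 36.74068406 38.40858002]
bench med 0.47163378331245553
near bench 0.4070329671506556 28222
```

Blank thickness is about 36.05 mm and the finger underside about 129.7 mm, so the choice between the 18 and 24 mm boards is close. A nearer, flatter look at the finger should settle it.

```bash
python3 -m crank '[[-28.7,-20.3,0,0,8.5],[-28.7,-20.3,0,0,8.5],[-28.7,-20.3,0,0,8.5],[-28.7,-20.3,0,0,8.5],[-28.7,-20.3,0,0,8.5],[-28.7,-20.3,0,0,8.5],[-28.7,-20.3,0,0,8.5],[-28.7,-20.3,0,0,8.5],[-28.7,-20.3,11.1,0,8.5],[-28.7,-20.3,11.1,0,8.5],[-28.7,-20.3,11.1,0,8.5],[-28.7,-20.3,11.1,0,8.5],[-28.7,-20.3,11.1,0,8.5]]'
python3 - <<'E' 2>/dev/null
from h import *
L=[cloud('wrist') for _ in range(16)]; im=np.mean([l[0] for l in L],0).astype(np.uint8); P=np.nanmedian([l[1] for l in L],0); np.savez('/tmp/ws3',im=im,P=P)
save(cv2.resize(im[130:330,0:260],(780,600),interpolation=cv2.INTER_CUBIC),'crop3.png')
Q=P.reshape(-1,3)
B=Q[(abs(Q[:,0]-686)<20)&(abs(Q[:,1]+4)<8)&(Q[:,2]>110)&(Q[:,2]<145)]
print(np.histogram(B[:,2],np.arange(122,145,1)))
for a,b in((-1.5,2),(67,71.5)): 
    w=Q[(Q[:,2]>a)&(Q[:,2]<b)]; print(np.median(w[:,2]),len(w))
E
```

```text
time: 6.95
tool_pos: [707.8, 106.7, 98.1]
tcp_rot: [180.0, 0.2, -180.0]
ft_force: [0.2, 1.3, 0.2]
finger_gap: 85.2
grip_force: 0.0
(array([ 0,  0,  0,  0,  0,  0,  0,  8, 34, 42, 44, 37, 28, 34, 13, 11,  8,
       17, 19, 14, 32, 41]), array([122, 123, 124, 125, 126, 127, 128, 129, 130, 131, 132, 133, 134,
       135, 136, 137, 138, 139, 140, 141, 142, 143, 144]))
0.4738065341223461 108235
69.39349998324636 12545
```

View pics/crop3.png

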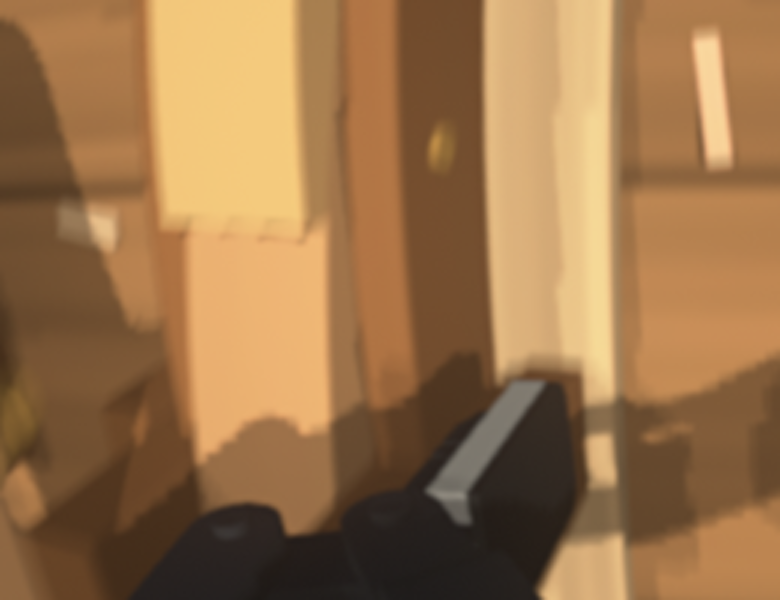

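```bash
python3 - <<'E' 2>/dev/null
from h import *
z=np.load('/tmp/ws3.npz'); P=z['P']; im=z['im']
for v in range(256,280,1): print(v,np.round(P[v,2:16,2],1), np.round(P[v,2:14:4,1],1),im[v,6:14,0])
E
```

```text
256 [130.4 130.5 130.4 130.2   1.5   1.5   1.6   1.1   0.9   1.3   0.9   0.6
   0.6   0.5] [  -6.2 -164.8 -158.9] [112 117 122 124 125 124 124 122]
257 [130.9 130.6 131.  129.9  65.8   1.3   1.3   1.7   1.    1.    1.    1.1
   0.7   0.5] [  -5.8  -84.8 -159. ] [114 117 122 125 126 125 124 123]
258 [131.5 131.8 130.9 130.3 130.   65.6  65.3   1.3   1.1   0.7   0.7   0.6
   0.7   0.5] [  -5.    -4.4 -159.5] [116 118 122 126 127 126 125 123]
259 [132.5 132.4 131.9 131.3 131.2 130.5  65.4   1.3   0.9   1.4   1.4   0.7
   1.3   1. ] [  -4.4   -3.5 -160. ] [119 119 122 126 128 127 125 123]
260 [132.7 132.4 132.2 131.6 131.1 130.5  65.8  65.9   1.6   1.5   1.1   1.3
   1.    0.8] [  -4.    -3.1 -159.2] [123 121 122 126 128 127 125 123]
261 [132.9 132.8 131.7 131.8 130.7 131.1 130.6 129.2  66.3   2.    1.    1.1
   0.5   0.9] [ -3.7  -3.3 -81.2] [128 123 122 125 127 126 124 122]
262 [133.5 133.3 132.4 132.8 131.5 131.3 131.1 130.    1.9  65.8   1.7   1.1
   1.    0.7] [  -2.9   -2.9 -160. ] [132 127 123 124 126 125 123 122]
263 [133.5 133.4 133.6 132.1 132.3 131.9 130.6 130.6 129.9 130.1   
[... 1663 characters left out ...]
1 134.7 133.1 132.3 131.8 130.6 130.2   1.3   0.9
   0.8   0.7] [-0.2 -2.2 -2.7] [112 109 107 104 100  95  89  91]
276 [137.6 137.  136.4 135.5 134.  133.  132.5 131.7 130.5 130.3   0.8   0.6
   0.9   0.8] [-0.4 -2.4 -2.8] [109 104 102  99  95  90  86  89]
277 [138.3 136.5 135.6 134.9 133.8 132.9 132.1 131.3  68.2  67.    1.2   1.
   0.7   0.3] [ -0.3  -2.6 -85.6] [105 100  96  93  89  85  85  88]
278 [138.7 137.1 135.9 135.2 133.7 132.7 131.9 130.5   6.3   1.5   0.7   0.8
   0.8   0.8] [ 1.000e-01 -2.800e+00 -1.663e+02] [101  95  92  88  84  82  84  88]
279 [138.2 135.8 135.9 134.8 132.9 131.9  70.5   8.    6.7   1.5   1.1   0.9
   0.5   0.6] [  -0.6   -3.6 -166.2] [96 89 85 82 79 81 85 88]
```

The finger underside is about 129.4 mm and the 24 mm stack is 129.05 mm, so it may just fit or may just foul. I'll lay the 24 mm board and try the blank gently, which will settle it. First I go and look at the 24 mm board.

```bash
python3 - <<'E' 2>/dev/null
from h import *
z=np.load('/tmp/top.npz'); P=z['P']
Q=P[205:250,385:430].reshape(-1,3);Q=Q[(Q[:,2]>40)&(Q[:,2]<170)];print('glue',np.round(np.percentile(Q,[3,50,97],axis=0),0))
go(431,-314,210,180)
E
python3 -m crank '[[0,0,-11.5,0,8.5],[0,0,-11.5,0,8.5],[0,0,-11.5,0,8.5],[27.7,-42,-11.5,0,8.5],[27.7,-42,-11.5,0,8.5],[27.7,-42,-11.5,0,8.5],[27.7,-42,-11.5,0,8.5],[27.7,-42,-11.5,0,8.5],[27.7,-42,-11.5,0,8.5],[27.7,-42,-11.5,0,8.5],[27.7,-42,-11.5,0,8.5],[27.7,-42,-11.5,0,8.5],[27.7,-42,-11.5,0,8.5],[27.7,-42,-11.5,0,8.5],[27.7,-42,-11.5,0,8.5],[27.7,-42,-11.5,0,8.5]]'
cat >> h.py <<'E'
def board(P,lo,hi,near,r=110):
    Q=P.reshape(-1,3); Q=Q[(Q[:,2]>lo)&(Q[:,2]<hi)&(np.hypot(Q[:,0]-near[0],Q[:,1]-near[1])<r)]
    m=np.median(Q[:,2]); Q=Q[abs(Q[:,2]-m)<1]
    (cx,cy),(w,h),a=cv2.minAreaRect(Q[:,:2].astype(np.float32))
    if w<h: w,h,a=h,w,a+90
    a=(a+90)%180-90; print('board c',round(cx,1),round(cy,1),'size',round(w,1),round(h,1),'ang',round(a,1),'top',round(m,2),len(Q)); return cx,cy,a
E
python3 - <<'E' 2>/dev/null
from h import *
im,P=avg('wrist',6)
cx,cy,a=board(P,19,29,(431,-314)); B=P[(abs(P[...,2])<4)]; print('bench',np.median(B[:,2]))
d=np.radians(a); gx,gy=cx-25*np.cos(d),cy-25*np.sin(d)
go(gx,gy,60,a+180); go(gx,gy,26,a+180)
E
```

```text
glue [[ 369. -563.   42.]
 [ 393. -463.  105.]
 [ 463. -445.  162.]]
go (431, -314, 210, 180) shift cm [ 27.55 -42.02 -11.49] turn 0.0002 rows>= 10.3 now [706.4 106.3  95.1] [-180.   -0. -180.]
time: 9.35
tool_pos: [430.0, -313.1, 210.3]
tcp_rot: [180.0, 0.0, -180.0]
ft_force: [0.9, -0.4, 0.0]
finger_gap: 84.9
grip_force: 0.0
board c 430.3 -314.4 size 169.4 60.4 ang 12.9 top 24.5 10268
bench 0.45688273380892497
go (np.float64(405.9285975702774), np.float64(-319.9494690009559), 60, 192.9330587387085) shift cm [ 2.43 -0.7  15.02] turn -0.2237 rows>= 3.0 now [ 430.2 -312.9  210.2] [ 180.    -0.  -179.9]
go (np.float64(405.9285975702774), np.float64(-319.9494690009559), 26, 192.9330587387085) shift cm [ 2.43 -0.7  18.42] turn -0.2237 rows>= 3.7 now [ 430.2 -312.9  210.2] [ 180.    -0.  -179.9]
```

```bash
python3 -m crank '[[2.4,-0.7,10,-0.224,8.5],[2.4,-0.7,15,-0.224,8.5],[2.4,-0.7,15,-0.224,8.5],[2.4,-0.7,18.4,-0.224,8.5],[2.4,-0.7,18.4,-0.224,8.5],[2.4,-0.7,18.4,-0.224,8.5],[2.4,-0.7,18.4,-0.224,5],[2.4,-0.7,18.4,-0.224,5],[2.4,-0.7,18.4,-0.224,5],[2.4,-0.7,18.4,-0.224,5],[2.4,-0.7,18.4,-0.224,5],[2.4,-0.7,18.4,-0.224,5],[2.4,-0.7,18.4,-0.224,5]]' 60
python3 - <<'E'
from h import *
import numpy as np
# jig frame estimate
z=np.load('/tmp/whi.npz')['P'].reshape(-1,3)
for n,lo,hi,ex in (('base',11,14,60),('wedge',68,71,17),('cheek',57,60,31.5)):
    W=z[(z[:,2]>lo)&(z[:,2]<hi)&(abs(z[:,1])<80)&(z[:,0]<730)]
    e=[]
    for x in range(480,720,6):
        s=W[abs(W[:,0]-x)<3][:,1]
        if len(s)>8: e.append((x,np.percentile(s,2),np.percentile(s,98)))
    e=np.array(e); 
    p=np.polyfit(e[:,0],(e[:,1]+e[:,2])/2,1); print(n,len(e),'mid y@600',np.polyval(p,600),'yaw',np.degrees(np.arctan(p[0])),'width',np.median(e[:,2]-e[:,1]))
W=np.load('/tmp/ws3.npz')['P'].reshape(-1,3); W=W[(W[:,2]>104)&(W[:,2]<110)]; print('stoptop',len(W),np.percentile(W[:,:2],[1,50,99],axis=0) if len(W) else '')
S=z[(z[:,2]>105)&(z[:,2]<109)&(abs(z[:,1])<80)]; print(np.percentile(S[:,:2],[1,5,50,95,99],axis=0).round(1))
E
```

```text
time: 10.95
tool_pos: [407.7, -322.5, 29.7]
tcp_rot: [-179.7, 0.2, -167.1]
ft_force: [-1.1, 1.2, 6.9]
finger_gap: 58.7
grip_force: 64.7
base 40 mid y@600 3.2847059426747975 yaw 2.9017073831649904 width 117.15150086109477
wedge 35 mid y@600 -1.8180221299656942 yaw -2.709441000879777 width 32.67597393987734
cheek 30 mid y@600 -1.4713335547427597 yaw -1.8691875597864387 width 61.203026494721605
stoptop 1714 [[697.33535108 -44.81619611]
 [729.00795125  25.23670448]
 [804.41217104 161.79661841]]
[[729.5 -47.2]
 [731.7 -45.8]
 [741.3  16.8]
 [751.4  29.1]
 [804.7  30. ]]
```

```bash
python3 -m crank '[[0,0,-5,0,5],[0,0,-10,0,5],[0,0,-15,0,5],[0,0,-15,0,5],[0,0,-15,0,5]]'
python3 - <<'E' 2>/dev/null
from h import *
for f in('whi','wside2','ws3'):
    z=np.load(f'/tmp/{f}.npz')['P'].reshape(-1,3)
    for n,a,b in(('L',8,40),('R',-60,-25)):
        S=z[(z[:,2]>105.5)&(z[:,2]<109)&(z[:,1]>a)&(z[:,1]<b)&(z[:,0]<760)&(z[:,0]>715)]
        if len(S)>30: print(f,n,len(S),cv2.minAreaRect(S[:,:2].astype(np.float32)),np.percentile(S,[1,50,99],axis=0).round(1).tolist())
im,P=avg('wrist',6); save(im,'held.png')
Q=P.reshape(-1,3); s=sense(); print(s['tool_pos'],s['ft_force'],s['finger_gap'],s['grip_force'])
z0=s['tool_pos'][2]; W=Q[(Q[:,2]>z0-40)&(Q[:,2]<z0+10)]
cx,cy,a=board(P,z0-25,z0+10,(430,-314),120)
E
```

```text
time: 11.45
tool_pos: [407.0, -322.0, 179.8]
tcp_rot: [-179.7, 0.2, -167.1]
ft_force: [0.2, -0.8, -2.4]
finger_gap: 58.1
grip_force: 66.1
whi L 282 ((741.7820434570312, 20.00185203552246), (19.867618560791016, 20.349838256835938), 87.04900360107422) [[731.9, 10.3, 106.0], [741.7, 20.6, 107.4], [751.5, 30.1, 108.5]]
whi R 89 ((738.7061157226562, -43.43235778808594), (8.068763732910156, 18.826351165771484), 88.92295837402344) [[729.4, -47.5, 106.5], [739.2, -43.3, 107.6], [748.1, -39.6, 108.5]]
wside2 L 77 ((733.6652221679688, 12.827319145202637), (4.804832935333252, 9.009876251220703), 42.13362503051758) [[731.4, 10.4, 105.6], [733.3, 13.0, 107.4], [737.7, 16.6, 108.0]]
ws3 L 71 ((749.0994262695312, 24.665451049804688), (3.98779559135437, 9.487974166870117), 1.605759859085083) [[747.1, 20.4, 105.6], [749.3, 26.6, 107.0], [751.1, 29.3, 107.6]]
ws3 R 674 ((737.7686767578125, -37.27057647705078), (20.390790939331055, 19.15119743347168), 2.523531198501587) [[728.3, -45.2, 105.6], [736.6, -36.7, 107.5], [747.4, -28.1, 108.5]]
[ 404.82019999 -320.06455502  174.60471882] [-0.21995194 -0.17486975 -2.02837175] 58.4958801510406 66.11560821533203
board c 394.9 -322.3 size 102.9 85.5 ang 11.4 top 170.38 29070
```

View pics/held.png

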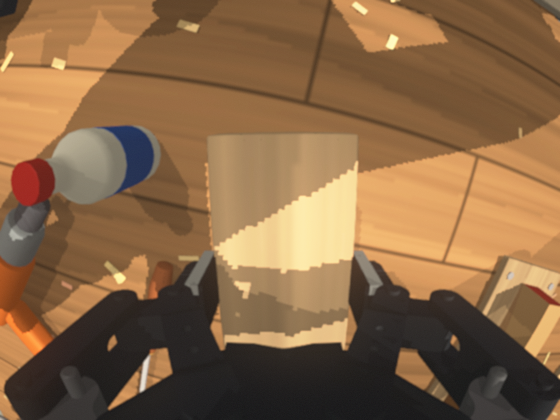

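```bash
cat >> h.py <<'E'
J0=np.array([730.,-8.5]); JY=-2.9
def jig(x,y,z,dyaw=0):
    c,s=np.cos(np.radians(JY)),np.sin(np.radians(JY)); p=J0+[c*x-s*y,s*x+c*y]
    go(round(p[0],1),round(p[1],1),z,180+JY+dyaw)
def toolcloud(n=6):
    c=calibration('wrist'); L=[snapshot('wrist') for _ in range(n)]; d=np.median([l[1] for l in L],0)
    f=210/np.tan(np.radians(c['fovy']/2)); v,u=np.mgrid[:420,:560].astype(float); x=(u-c['cx'])/f; y=(v-c['cy'])/f
    r=np.hypot(x,y)+1e-9; k=np.tan(r)/r; P=np.stack([x*k*d,y*k*d,d],-1); T=np.array(c['tool_from_camera']); P=P@T[:3,:3].T+T[:3,3]; P[d==0]=np.nan
    return L[0][0],P
E
python3 - <<'E' 2>/dev/null
from h import *
im,P=toolcloud(6); Q=P[130:250,200:365].reshape(-1,3); Q=Q[(Q[:,2]<60)]
m=np.median(Q[:,2]); Q=Q[abs(Q[:,2]-m)<4]; print('top z tool',m,'x',np.percentile(Q[:,0],[1,50,99]),'y',np.percentile(Q[:,1],[1,50,99]))
A=np.c_[Q[:,:2],np.ones(len(Q))]; print('plane slopes',np.linalg.lstsq(A,Q[:,2],rcond=None)[0])
R1=Q[(Q[:,0]>20)]; 
for lo in (25,35,45): s=R1[(R1[:,0]>lo)&(R1[:,0]<lo+10)]; print(lo,np.percentile(s[:,1],[1,99]).mean())
jig(-170,0,150); jig(-110,0,150)
E
```

```text
top z tool 5.1053102423248475 x [13.64504946 38.44587083 60.53019995] y [-29.4812466   -0.11757983  28.84685972]
plane slopes [-1.60660423e-03 -3.47222495e-03  5.17047976e+00]
25 -0.12995585125937836
35 -0.4961032494752651
45 -0.3574978926346617
go (np.float64(560.2), np.float64(0.1), 150, 177.1) shift cm [-22.22  27.84   2.6 ] turn 0.2748 rows>= 7.1 now [ 405.5 -320.7  176. ] [ 180.    -0.  -167.2]
go (np.float64(620.1), np.float64(-2.9), 150, 177.1) shift cm [-27.99  26.21   2.6 ] turn 0.2748 rows>= 7.7 now [ 405.5 -320.7  176. ] [ 180.    -0.  -167.2]
```

```bash
python3 -m crank '[[-22.2,27.8,2.6,0.275,5],[-22.2,27.8,2.6,0.275,5],[-22.2,27.8,2.6,0.275,5],[-22.2,27.8,2.6,0.275,5],[-22.2,27.8,2.6,0.275,5],[-22.2,27.8,2.6,0.275,5],[-22.2,27.8,2.6,0.275,5],[-22.2,27.8,2.6,0.275,5],[-22.2,27.8,2.6,0.275,5],[-22.2,27.8,2.6,0.275,5],[-22.2,27.8,2.6,0.275,5]]'
cat >> h.py <<'E'
_s=sense
def asense(n=8):
    L=[]
    for _ in range(n): snapshot('wrist'); L.append(_s())
    o=dict(L[-1]); 
    for k in('tool_pos','ft_force'): o[k]=np.mean([l[k] for l in L],0); 
    o['sd']=np.std([l['tool_pos'] for l in L],0)
    y=np.array([l['tcp_rot'][2] for l in L])%360; o['tcp_rot']=np.array([180,0,y.mean()]); return o
E
python3 - <<'E' 2>/dev/null
import h; from h import *
s=asense(); print(s['sd'],s['ft_force']); h.sense=lambda:s
jig(-170,0,106); jig(-113,0,106)
im,P=toolcloud(4); M=R.from_euler('xyz',s['tcp_rot'],degrees=True).as_matrix(); W=(P@M.T+s['tool_pos'])
# wedge line check behind the board
Q=W.reshape(-1,3); w=Q[(Q[:,2]>67)&(Q[:,2]<72)&(abs(Q[:,1]-5)<40)&(Q[:,0]<500)]; print(len(w),cv2.minAreaRect(w[:,:2].astype(np.float32)),np.median(w[:,2]))
b=Q[(Q[:,2]>135)&(Q[:,2]<155)&(Q[:,0]<545)]; print('board',len(b),cv2.minAreaRect(b[:,:2].astype(np.float32)),np.median(b[:,2]))
E
```

```text
time: 13.15
tool_pos: [559.9, -1.6, 150.3]
tcp_rot: [-180.0, -0.0, 177.0]
ft_force: [-1.0, -0.5, -1.9]
finger_gap: 58.0
grip_force: 66.1
[0.08722506 0.35038659 0.04081006] [ 0.07796     0.1045756  -1.49601065]
go (np.float64(560.2), np.float64(0.1), 106, 177.1) shift cm [-0.01  0.14  4.44] turn -0.0016 rows>= 0.9 now [560.1  -1.3 150.4] [180.   0. 177.]
go (np.float64(617.1), np.float64(-2.8), 106, 177.1) shift cm [-5.7   0.15  4.44] turn -0.0016 rows>= 1.4 now [560.1  -1.3 150.4] [180.   0. 177.]
4791 ((472.7019958496094, 4.064400672912598), (34.397705078125, 55.54863739013672), 87.10401916503906) 69.4843249137131
board 16564 ((492.778564453125, 6.96490478515625), (104.50078582763672, 282.9415283203125), 0.11698895692825317) 145.32708094028135
```

```bash
python3 -m crank '[[0,0.1,2.2,0,5],[0,0.1,4.4,0,5],[-2.8,0.1,4.4,0,5],[-5.6,0.1,4.4,0,5],[-5.6,0.1,4.4,0,5],[-5.6,0.1,4.9,0,5],[-5.6,0.1,5.1,0,5],[-5.6,0.1,5.1,0,5],[-5.6,0.1,5.1,0,5]]'
```

```text
time: 14.65
tool_pos: [615.7, -2.1, 99.4]
tcp_rot: [180.0, -0.0, 177.1]
ft_force: [-0.8, -0.4, -0.4]
finger_gap: 58.2
grip_force: 66.2
```

```bash
python3 -m crank '[[0,0,0.1,0,5],[0,0,0.1,0,5],[0,0,0.1,0,5]]'
```

```text
time: 14.95
tool_pos: [615.8, -2.1, 99.0]
tcp_rot: [-180.0, -0.0, 177.1]
ft_force: [-4.2, 1.3, 4.8]
finger_gap: 58.1
grip_force: 66.8
```

```bash
python3 -m crank '[[0,0,-0.1,0,5],[-0.15,0,-0.1,0,5],[-0.3,0,-0.1,0,5],[-0.3,0,-0.1,0,5]]'
```

```text
time: 15.35
tool_pos: [619.3, -2.4, 99.3]
tcp_rot: [-180.0, 0.0, 177.1]
ft_force: [-0.6, 0.8, 1.4]
finger_gap: 58.3
grip_force: 66.4
```

```bash
python3 -m crank '[[-0.1,0,0,0,5],[-0.15,0,0,0,5],[-0.15,0,0,0,5]]'; python3 -m crank '[[-0.1,0,0,0,5],[-0.1,0,0,0,5]]'
```

```text
time: 15.65
tool_pos: [620.8, -2.5, 99.4]
tcp_rot: [-180.0, 0.0, 177.1]
ft_force: [-4.0, -0.4, 3.4]
finger_gap: 58.6
grip_force: 66.6
time: 15.85
tool_pos: [621.1, -2.5, 99.4]
tcp_rot: [-180.0, -0.1, 177.1]
ft_force: [-7.1, 0.3, 5.7]
finger_gap: 58.2
grip_force: 66.9
```

```bash
python3 -m crank '[[0.05,0,0,0,7.5],[0.05,0,0,0,8.5],[0.05,0,0,0,8.5],[0.05,0,-4,0,8.5],[0.05,0,-9,0,8.5],[0.05,0,-12,0,8.5],[0.05,0,-12,0,8.5],[0.05,0,-12,0,8.5]]'
python3 - <<'E' 2>/dev/null
import h; from h import *
s=asense(4); h.sense=lambda:s
im,P=toolcloud(4); M=R.from_euler('xyz',s['tcp_rot'],degrees=True).as_matrix(); W=(P@M.T+s['tool_pos'])
cx,cy,a=board(W,90,97,(645,-4),100)
Q=W.reshape(-1,3); w=Q[(Q[:,2]>67)&(Q[:,2]<72)&(abs(Q[:,1]-5)<30)&(Q[:,0]<570)]; print('wedge',cv2.minAreaRect(w[:,:2].astype(np.float32)),np.median(w[:,2]))
b=np.load('/tmp/wbl.npz')['P']; bx,by,ba=board(b,33.5,39,(422,334)); d=np.radians(ba)
go(round(bx,1),round(by,1),210,180+ba)
go(round(bx-25*np.cos(d),1),round(by-25*np.sin(d),1),210,180+ba)
E
```

```text
time: 16.65
tool_pos: [621.9, -2.5, 220.3]
tcp_rot: [-180.0, 0.1, 177.1]
ft_force: [-0.2, 0.3, -1.1]
finger_gap: 84.9
grip_force: 0.0
board c 648.4 0.3 size 177.0 76.3 ang -6.3 top 94.43 10723
wedge ((504.2561340332031, 2.863321304321289), (34.88780212402344, 114.57164764404297), 86.45623779296875) 69.09639334669347
board c 425.4 333.5 size 169.9 60.0 ang -7.2 top 36.53 10018
go (425.4, 333.5, 210, 172.82432556152344) shift cm [21.18 32.56  0.75] turn 0.0744 rows>= 7.8 now [620.4  -2.4 217.5] [180.    0.  177.1]
go (np.float64(400.6), np.float64(336.6), 210, 172.82432556152344) shift cm [23.67 32.74  0.75] turn 0.0744 rows>= 8.1 now [620.4  -2.4 217.5] [180.    0.  177.1]
```

```bash
python3 - <<'E' 2>/dev/null
import h; from h import *
s=asense(4); im,P=toolcloud(6); M=R.from_euler('xyz',s['tcp_rot'],degrees=True).as_matrix(); W=(P@M.T+s['tool_pos'])
save(im,'packed.png')
c,sn=np.cos(np.radians(JY)),np.sin(np.radians(JY)); X=(W[...,0]-J0[0])*c+(W[...,1]-J0[1])*sn; Y=-(W[...,0]-J0[0])*sn+(W[...,1]-J0[1])*c; Z=W[...,2]
m=(abs(Z-94)<3)&(X>-175)&(X<-50)&(abs(Y)<33)
print(m.sum(),np.linalg.lstsq(np.c_[X[m],Y[m],np.ones(m.sum())],Z[m],rcond=None)[0])
for x in range(-165,-40,15):
    k=m&(abs(X-x)<5); print(x,k.sum(),np.round(np.median(Z[k]),2),np.round(np.percentile(Y[k],[1,99]),1))
k=m&(abs(Y)<20); print('rear',np.percentile(X[k],[.5,1,2]))
k=(abs(Z-69.3)<2)&(X<-180)&(abs(Y)<14); print('wedge',np.median(Z[k]),k.sum(), [round(float(np.median(Z[k&(abs(X-x)<8)])),2) for x in(-270,-240,-210,-190)])
k=(abs(Z-12.3)<2)&(abs(Y)<58)&(abs(Y)>35);print('base',np.median(Z[k]))
E
```

```text
11195 [ 1.30870660e-02 -7.98005059e-04  9.51604995e+01]
-165 1027 93.01 [-28.8  30.2]
-150 1031 93.27 [-29.   29.6]
-135 1007 93.38 [-28.5  29.9]
-120 1004 93.57 [-28.8  30.3]
-105 940 93.79 [-28.4  30.6]
-90 885 93.98 [-28.   31.1]
-75 872 94.23 [-28.   30.1]
-60 780 94.34 [-28.3  30.6]
```

View pics/packed.png

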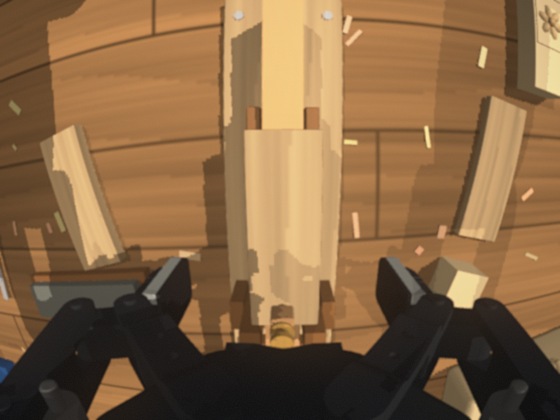

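```bash
python3 -m crank '[[23.7,32.7,0.7,0.074,8.5],[23.7,32.7,0.7,0.074,8.5],[23.7,32.7,0.7,0.074,8.5],[23.7,32.7,0.7,0.074,8.5],[23.7,32.7,0.7,0.074,8.5],[23.7,32.7,0.7,0.074,8.5],[23.7,32.7,0.7,0.074,8.5],[23.7,32.7,0.7,0.074,8.5],[23.7,32.7,0.7,0.074,8.5],[23.7,32.7,0.7,0.074,8.5],[23.7,32.7,0.7,0.074,8.5]]'
python3 - <<'E' 2>/dev/null
import h; from h import *
s=asense(4); h.sense=lambda:s
im,P=toolcloud(4); M=R.from_euler('xyz',s['tcp_rot'],degrees=True).as_matrix(); W=(P@M.T+s['tool_pos'])
bx,by,ba=board(W,33.5,39,(425,334),100); d=np.radians(ba)
m=(abs(W[...,2]-.4)<2); k=m&(np.random.rand(*m.shape)<.2); print('bench plane',np.linalg.lstsq(np.c_[W[k][:,:2]-[425,334],np.ones(k.sum())],W[k][:,2],rcond=None)[0])
go(round(bx-25*np.cos(d),1),round(by-25*np.sin(d),1),32,180+ba)
E
```

```text
time: 18.65
tool_pos: [401.6, 335.6, 212.3]
tcp_rot: [-180.0, 0.0, 172.8]
ft_force: [-0.0, -0.1, 0.0]
finger_gap: 85.0
grip_force: 0.0
board c 425.4 333.3 size 168.2 60.3 ang -7.2 top 36.62 9279
bench plane [ 1.42602247e-03 -2.24928310e-04  5.87803733e-01]
go (np.float64(400.6), np.float64(336.4), 32, 172.81231689453125) shift cm [ 0.15  0.11 18.03] turn -0.0012 rows>= 3.6 now [402.  335.1 212.3] [180.    0.  172.7]
```

```bash
python3 -m crank '[[0.15,0.1,9,0,8.5],[0.15,0.1,13,0,8.5],[0.15,0.1,17.8,0,8.5],[0.15,0.1,17.8,0,8.5],[0.15,0.1,17.8,0,8.5],[0.15,0.1,17.8,0,5],[0.15,0.1,17.8,0,5],[0.15,0.1,17.8,0,5],[0.15,0.1,17.8,0,5],[0.15,0.1,17.8,0,5],[0.15,0.1,17.8,0,5],[0.15,0.1,14,0,5],[0.15,0.1,9,0,5],[0.15,0.1,3,0,5],[0.15,0.1,3,0,5],[0.15,0.1,3,0,5]]' 60
python3 - <<'E' 2>/dev/null
import h; from h import *
s=asense(4); h.sense=lambda:s; print(s['ft_force'],s['finger_gap'])
im,P=toolcloud(6); Q=P[100:250,180:385].reshape(-1,3); Q=Q[(Q[:,2]<60)&(Q[:,0]>15)]
m=np.median(Q[:,2]); Q=Q[abs(Q[:,2]-m)<1.5]; print('top z tool',m,'x',np.percentile(Q[:,0],[1,50,99]),'y',np.percentile(Q[:,1],[1,50,99]))
print('slopes',np.linalg.lstsq(np.c_[Q[:,:2],np.ones(len(Q))],Q[:,2],rcond=None)[0])
jig(-185,0,185)
E
```

```text
time: 20.65
tool_pos: [401.5, 338.6, 186.2]
tcp_rot: [179.7, 0.3, 172.9]
ft_force: [0.4, 0.4, -3.0]
finger_gap: 58.6
grip_force: 66.4
[ 0.46184643 -0.69816252 -2.81264428] 58.48866872906414
top z tool 0.652838228908017 x [15.56555536 39.1057019  60.1108393 ] y [-28.3416788    0.76736224  29.8548065 ]
slopes [-0.00071417  0.00262037  0.67624565]
go (np.float64(545.2), np.float64(0.9), 185, 177.1) shift cm [-18.68 -31.52  -0.39] turn -0.0742 rows>= 7.3 now [399.1 336.9 181.1] [180.    0.  172.8]
```

```bash
python3 -m crank '[[-18.7,-31.5,-0.4,-0.074,5],[-18.7,-31.5,-0.4,-0.074,5],[-18.7,-31.5,-0.4,-0.074,5],[-18.7,-31.5,-0.4,-0.074,5],[-18.7,-31.5,-0.4,-0.074,5],[-18.7,-31.5,-0.4,-0.074,5],[-18.7,-31.5,-0.4,-0.074,5],[-18.7,-31.5,-0.4,-0.074,5],[-18.7,-31.5,-0.4,-0.074,5],[-18.7,-31.5,-0.4,-0.074,5],[-18.7,-31.5,-0.4,-0.074,5]]'
cat >> h.py <<'E'
def jc(n=6):
    s=asense(4); im,P=toolcloud(n); M=R.from_euler('xyz',s['tcp_rot'],degrees=True).as_matrix(); W=(P@M.T+s['tool_pos'])
    c,sn=np.cos(np.radians(JY)),np.sin(np.radians(JY)); X=(W[...,0]-J0[0])*c+(W[...,1]-J0[1])*sn; Y=-(W[...,0]-J0[0])*sn+(W[...,1]-J0[1])*c
    return s,im,X,Y,W[...,2]
E
python3 - <<'E' 2>/dev/null
import h; from h import *
s,im,X,Y,Z=jc(); h.sense=lambda:s
for n,z0,sel in (('wedge',69.3,(X<-180)&(abs(Y)<15)),('packer',93.5,(X<-20)&(abs(Y)<40)),('base',12.4,(abs(Y)<57)&(abs(Y)>36)),('bench',.4,(abs(Y)>70)&(abs(Y)<200)),('blank',185,(abs(Y)<40)&(X<-200))):
    k=sel&(abs(Z-z0)<(10 if n=='blank' else 2.5)); print(n,k.sum(),np.median(Z[k]).round(2),'X',np.percentile(X[k],[1,99]).round(1),'Y',np.percentile(Y[k],[1,99]).round(1),np.linalg.lstsq(np.c_[X[k]+150,Y[k],np.ones(k.sum())],Z[k],rcond=None)[0].round(4) if k.sum()>50 else '')
jig(-185,0.5,135)
E
```

```text
time: 22.25
tool_pos: [545.6, 2.9, 186.0]
tcp_rot: [180.0, -0.0, 177.2]
ft_force: [-0.3, 0.2, -2.3]
finger_gap: 58.7
grip_force: 66.4
wedge 2367 69.27 X [-284.8 -243.6] Y [-14.6  14.9] [ 1.4000e-03 -7.0000e-04  6.9429e+01]
```

```bash
python3 - <<'E' 2>/dev/null
import h; from h import *
s=asense(6); h.sense=lambda:s; jig(-185,0.3,134)
E
```

```text
go (np.float64(545.3), np.float64(1.2), 134, 177.1) shift cm [ 0.07 -0.03  5.23] turn -0.0002 rows>= 1.0 now [546.1   1.5 186.3] [180.    0.  177.1]
```

```bash
python3 -m crank '[[0.1,0,2.6,0,5],[0.1,0,5,0,5],[0.1,0,5.2,0,5],[0.1,0,5.4,0,5],[0.1,0,5.4,0,5],[0.1,0,5.4,0,5]]'; python3 -m crank '[[0,0,0.1,0,5],[0,0,0.1,0,5]]';python3 -m crank '[[0,0,0.1,0,5],[0,0,0.1,0,5]]'
```

```text
time: 23.65
tool_pos: [545.9, 1.5, 133.7]
tcp_rot: [-180.0, 0.1, 177.1]
ft_force: [-0.2, -0.4, -1.7]
finger_gap: 58.5
grip_force: 66.4
time: 23.85
tool_pos: [545.3, 1.5, 131.8]
tcp_rot: [-180.0, 0.0, 177.1]
ft_force: [-0.3, -0.2, -1.9]
finger_gap: 58.7
grip_force: 66.4
time: 24.05
tool_pos: [545.3, 1.5, 130.7]
tcp_rot: [-180.0, 0.0, 177.1]
ft_force: [-1.6, 0.4, 0.0]
finger_gap: 59.0
grip_force: 66.7
```

```bash
python3 -m crank '[[0,0,-0.1,0,5],[-1.2,0,-0.1,0,5],[-2.2,0,-0.1,0,5],[-2.2,0,-0.05,0,5],[-2.2,0,0,0,5],[-2.2,0,0.03,0,5],[-2.2,0,0.03,0,7],[-2.2,0,0.03,0,8.5],[-2.2,0,0.03,0,8.5],[-2.2,0,-3,0,8.5],[-2.2,0,-6,0,8.5],[-2.2,0,-8.5,0,8.5],[-2.2,0,-8.5,0,8.5],[-2.2,0,-8.5,0,8.5]]'
python3 - <<'E' 2>/dev/null
import h; from h import *
s,im,X,Y,Z=jc(); h.sense=lambda:s; save(im,'rest.png')
for n,z0,sel in (('wedge',69.3,(X<-235)&(abs(Y)<15)),('blank',129.5,(abs(Y)<40)&(X<-40)&(X>-230)),('base',12.4,(abs(Y)<57)&(abs(Y)>36)),('bench',.4,(abs(Y)>70)&(abs(Y)<200))):
    k=sel&(abs(Z-z0)<2.5); print(n,k.sum(),np.median(Z[k]).round(2),'X',np.percentile(X[k],[1,99]).round(1),'Y',np.percentile(Y[k],[1,99]).round(1),np.linalg.lstsq(np.c_[X[k]+150,Y[k],np.ones(k.sum())],Z[k],rcond=None)[0].round(4))
E
```

```text
time: 25.45
tool_pos: [567.3, 0.4, 215.8]
tcp_rot: [-180.0, 0.1, 177.1]
ft_force: [0.4, -0.7, -0.4]
finger_gap: 85.1
grip_force: 0.0
wedge 2220 68.84 X [-284.6 -235.4] Y [-14.5  14.5] [3.30000e-03 2.00000e-04 6.91996e+01]
blank 17663 129.42 X [-222.   -66.4] Y [-28.3  30.2] [ 1.510000e-02 -8.000000e-04  1.295414e+02]
base 7273 12.19 X [-306.9   -5.7] Y [-56.7  56.8] [ 3.10000e-03 -3.00000e-04  1.23512e+01]
bench 64283 0.15 X [-374.1   36.7] Y [-196.8  197. ] [ 3.500e-03 -2.000e-04  3.437e-01]
```

View pics/rest.png

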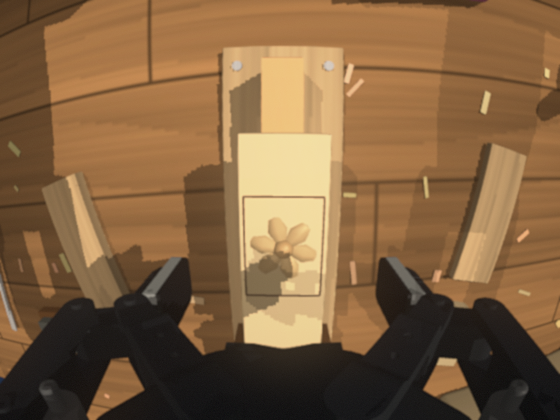

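```bash
python3 - <<'E' 2>/dev/null
from h import *
c,sn=np.cos(np.radians(JY)),np.sin(np.radians(JY))
for f in('whi','wside2','ws3'):
    W=np.load(f'/tmp/{f}.npz')['P']; X=(W[...,0]-J0[0])*c+(W[...,1]-J0[1])*sn; Y=-(W[...,0]-J0[0])*sn+(W[...,1]-J0[1])*c; Z=W[...,2]
    k=(abs(Y)<14)&(abs(Z-69.4)<2.5); b=(abs(Z-.4)<2)&(Y>60)&(Y<250); a=(abs(Z-12.4)<2)&(Y>35)&(Y<57)
    print(f,k.sum(),[(x,round(float(np.median(Z[k&(abs(X-x)<6)])),2)) for x in range(-270,-40,15) if (k&(abs(X-x)<6)).sum()>20])
    for m in(k,b,a): print(np.linalg.lstsq(np.c_[X[m]+100,Y[m],np.ones(m.sum())],Z[m],rcond=None)[0].round(4))
    k=(abs(Y)<30)&(X>-60)&(X<25)&(Z>58)&(Z<100)
    print('others near front', [(x,np.round(np.percentile(Z[k&(abs(X-x)<5)],[10,50,90]),1).tolist()) for x in range(-60,26,10) if (k&(abs(X-x)<5)).sum()>5])
E
```

```text
whi 3667 [(-240, 69.28), (-225, 69.24), (-210, 69.26), (-195, 69.25), (-180, 69.25), (-165, 69.35), (-150, 69.36), (-135, 69.38), (-120, 69.33), (-105, 69.44), (-90, 69.47), (-75, 69.46), (-60, 69.43), (-45, 69.37)]
[ 1.00000e-03 -1.20000e-03  6.93726e+01]
[ 1.400e-03 -1.000e-04  4.293e-01]
[ 1.70000e-03 -1.90000e-03  1.25274e+01]
others near front [(-60, [58.4, 69.1, 69.9]), (-50, [58.3, 62.2, 69.8]), (-40, [58.5, 63.0, 64.1]), (-30, [58.5, 65.0, 66.2]), (-20, [58.4, 67.0, 68.1]), (-10, [58.6, 69.0, 70.3]), (0, [59.5, 71.4, 79.1]), (10, [72.2, 73.3, 74.4]), (20, [74.4, 75.4, 76.5])]
wside2 7841 [(-165, 69.31), (-150, 69.35), (-135, 69.39), (-120, 69.4), (-105, 69.44), (-90, 69.43), (-75, 69.47), (-60, 69.48), (-45, 69.46)]
[ 1.10000e-03 -2.00000e-04  6.93966e+01]
[ 1.500e-03 -2.000e-04  4.376e-01]
[ 1.70000e-03 -6.00000e-04  1.24411e+01]
others near front [(-60, [58.4, 69.2, 69.7]), (-50, [58.4, 62.2, 69.6]), (-40, [58.4, 62.8, 64.1]), (-30, [58.4, 64.9, 66.1]), (-20, [58.5, 67.0, 68.1]), (-10, [58.4, 68.9, 70.2]), (0, [59.8, 71.8, 92.1]), (10, [72.7, 73.9, 92.6]), (20, [74.7, 75.8, 90.7])]
ws3 9936 [(-165, 69.37), (-150, 69.35), (-135, 69.39), (-120, 69.39), (-105, 69.42), (-90, 69.45), (-75, 69.48), (-60, 69.51), (-45, 68.88)]
[ 7.00000e-04 -1.00000e-03  6.94009e+01]
[1.500e-03 1.000e-04 4.252e-01]
[ 1.70000e-03 -1.40000e-03  1.25016e+01]
others near front [(-60, [58.4, 69.3, 69.7]), (-50, [58.4, 62.9, 69.5]), (-40, [58.4, 62.9, 64.2]), (-30, [58.4, 65.0, 66.2]), (-20, [58.5, 67.0, 68.3]), (-10, [58.5, 69.0, 70.3]), (0, [60.9, 71.8, 91.3]), (10, [72.7, 79.9, 96.8])]
```

The ramp's crest reaches about 71 mm at the posts and props the board's front by 2 mm. That puts the 24 mm stack at about 130.6 mm under the finger, which is at 129.5 mm, so it doesn't fit. The 18 mm board is right, with a gap of about 5 mm. I'll set the blank aside, return the 24 mm board and use the 18 mm one.

```bash
python3 -m crank '[[0,0,4,0,8.5],[0,0,8.4,0,8.5],[0,0,8.5,0,8.5],[0,0,8.5,0,5],[0,0,8.5,0,5],[0,0,8.5,0,5],[0,0,8.5,0,5],[0,0,8.5,0,5],[0,0,8.3,0,5],[1.5,0,7.5,0,5],[5,0,3,0,5],[8,4,3,0,5],[8,9,3,0,5],[8,14,3,0,5],[8,15,7,0,5],[8,15,12,0,5],[8,15,16.5,0,5],[8,15,17.6,0,5],[8,15,17.6,0,5]]' 60
python3 -m crank '[[0,0,0.1,0,5],[0,0,0.1,0,5]]'
```

```text
time: 27.85
tool_pos: [494.3, 154.3, 39.2]
tcp_rot: [-180.0, -0.1, 177.1]
ft_force: [0.4, 1.0, -2.0]
finger_gap: 58.5
grip_force: 73.1
time: 28.05
tool_pos: [495.1, 154.3, 38.9]
tcp_rot: [180.0, 0.0, 177.1]
ft_force: [-0.5, 0.9, -0.6]
finger_gap: 58.1
grip_force: 73.0
```

```bash
python3 -m crank '[[0,0,0.05,0,7],[0,0,0.05,0,8.5],[0,0,0.05,0,8.5],[0,0,-4,0,8.5],[0,0,-9,0,8.5],[-3,-4,-12,0,8.5],[-6,-8,-12,0,8.5],[-9,-12,-12,0,8.5],[-13.4,-15,-12,0,8.5],[-13.4,-15,-12,0,8.5],[-13.4,-15,-8,0,8.5],[-13.4,-15,-6.1,0,8.5],[-13.4,-15,-6.1,0,8.5],[-13.4,-15,-6.1,0,5],[-13.4,-15,-6.1,0,5],[-13.4,-15,-6.1,0,5],[-13.4,-15,-6.1,0,5],[-13.4,-15,-6.1,0,5]]' 60
```

```text
time: 29.85
tool_pos: [622.5, -2.1, 101.9]
tcp_rot: [180.0, 0.2, 177.1]
ft_force: [-0.8, 0.8, 6.9]
finger_gap: 57.8
grip_force: 65.1
```

```bash
python3 -m crank '[[0,0,-0.3,0,5],[4,0,-1,0,5],[8,0,-5,0,5],[19.9,-32.8,-8,-0.276,5],[19.9,-32.8,-8,-0.276,5],[19.9,-32.8,-8,-0.276,5],[19.9,-32.8,-8,-0.276,5],[19.9,-32.8,-8,-0.276,5],[19.9,-32.8,-8,-0.276,5],[19.9,-32.8,-8,-0.276,5],[19.9,-32.8,-8,-0.276,5],[19.9,-32.8,-8,-0.276,5],[19.9,-32.8,-3,-0.276,5],[19.9,-32.8,2,-0.276,5],[19.9,-32.8,6,-0.276,5],[19.9,-32.8,6.8,-0.276,5],[19.9,-32.8,6.8,-0.276,5]]'
python3 -m crank '[[0,0,0.1,0,5],[0,0,0.1,0,5]]'
```

```text
time: 31.55
tool_pos: [405.6, -317.5, 30.7]
tcp_rot: [179.8, -0.1, -167.0]
ft_force: [-0.1, 0.5, -1.4]
finger_gap: 58.2
grip_force: 73.5
time: 31.75
tool_pos: [406.2, -318.8, 30.4]
tcp_rot: [180.0, 0.0, -167.0]
ft_force: [-0.3, 0.0, -1.9]
finger_gap: 58.2
grip_force: 73.5
```

```bash
python3 -m crank '[[0,0,0.1,0,5],[0,0,0.15,0,5],[0,0,0.15,0,7],[0,0,0.15,0,8.5],[0,0,0.15,0,8.5],[0,0,-4,0,8.5],[0,0,-9,0,8.5],[-4,0,-13,0,8.5],[-20.3,1.9,-17,0,8.5],[-20.3,1.9,-17,0,8.5],[-20.3,1.9,-17,0,8.5],[-20.3,1.9,-17,0,8.5],[-20.3,1.9,-17,0,8.5],[-20.3,1.9,-17,0,8.5],[-20.3,1.9,-17,0,8.5]]'
python3 - <<'E' 2>/dev/null
import h; from h import *
s=asense(4); h.sense=lambda:s
im,P=toolcloud(4); M=R.from_euler('xyz',s['tcp_rot'],degrees=True).as_matrix(); W=(P@M.T+s['tool_pos'])
bx,by,ba=board(W,16,21,(619,-249),110); d=np.radians(ba)
go(round(bx-25*np.cos(d),1),round(by-25*np.sin(d),1),25.5,180+ba)
E
```

```text
time: 33.25
tool_pos: [598.1, -256.3, 199.4]
tcp_rot: [180.0, -0.1, -167.1]
ft_force: [-0.6, -0.6, 0.0]
finger_gap: 84.9
grip_force: 0.0
board c 633.8 -262.3 size 191.5 107.9 ang 12.5 top 18.12 10572
go (np.float64(609.4), np.float64(-267.7), 25.5, 192.54000282287598) shift cm [-0.86 -1.34 17.43] turn 0.0051 rows>= 3.5 now [ 598.1 -256.5  199.8] [180.    0.  192.8]
```

```bash
python3 - <<'E' 2>/dev/null
import h; from h import *
s=asense(4); h.sense=lambda:s
im,P=toolcloud(4); M=R.from_euler('xyz',s['tcp_rot'],degrees=True).as_matrix(); W=(P@M.T+s['tool_pos'])
m=(abs(W[...,2]-18.4)<1.3).astype(np.uint8); m=cv2.morphologyEx(m,cv2.MORPH_OPEN,np.ones((5,5)))
n,l,st,_=cv2.connectedComponentsWithStats(m); i=1+st[1:,4].argmax(); print(st[i])
Q=W[l==i]; print(np.median(Q[:,2]))
(cx,cy),wh,a=cv2.minAreaRect(Q[:,:2].astype(np.float32)); print(cx,cy,wh,a)
if wh[0]<wh[1]: a+=90
a=(a+90)%180-90; d=np.radians(a)
go(round(cx-25*np.cos(d),1),round(cy-25*np.sin(d),1),25.5,180+a); save(im,'B.png')
E
```

```text
[  256   126    65   166 10121]
18.5603996177218
619.451171875 -247.3536376953125 (169.4973907470703, 60.406646728515625) 12.480109214782715
go (np.float64(595.0), np.float64(-252.8), 25.5, 192.48010921478271) shift cm [ 0.33  0.4  17.49] turn 0.0072 rows>= 3.5 now [ 599.1 -256.   200.4] [180.    0.  192.9]
```

```bash
python3 -m crank '[[0.3,0.4,8,0,8.5],[0.3,0.4,13,0,8.5],[0.3,0.4,17,0,8.5],[0.3,0.4,17.5,0,8.5],[0.3,0.4,17.5,0,8.5],[0.3,0.4,17.5,0,5],[0.3,0.4,17.5,0,5],[0.3,0.4,17.5,0,5],[0.3,0.4,17.5,0,5],[0.3,0.4,17.5,0,5],[0.3,0.4,17.5,0,5],[0.3,0.4,12,0,5],[0.3,0.4,7,0,5],[0.3,0.4,3,0,5],[0.3,0.4,3,0,5]]' 60
python3 - <<'E' 2>/dev/null
import h; from h import *
s=asense(4); h.sense=lambda:s; print(s['ft_force'],s['finger_gap'])
im,P=toolcloud(6); Q=P[100:250,180:385].reshape(-1,3); Q=Q[(Q[:,2]<60)&(Q[:,0]>15)]
m=np.median(Q[:,2]); Q=Q[abs(Q[:,2]-m)<1.5]; print('top z tool',m,'x',np.percentile(Q[:,0],[1,50,99]),'y',np.percentile(Q[:,1],[1,50,99]))
jig(-175,0,150)
E
```

```text
time: 35.55
tool_pos: [600.1, -255.1, 181.7]
tcp_rot: [-179.4, 0.7, -167.1]
ft_force: [1.6, -1.5, 0.1]
finger_gap: 57.8
grip_force: 65.2
[-0.32682345  0.06771076 -2.01469608] 58.24049741219502
top z tool 10.304317034800988 x [15.53671804 39.57058471 61.40043008] y [-29.14871264  -0.12316242  29.14364342]
go (np.float64(555.2), np.float64(0.4), 150, 177.1) shift cm [-1.64 25.65  2.3 ] turn 0.2759 rows>= 5.2 now [ 596.5 -253.3  173. ] [180.    0.  192.9]
```

```bash
python3 -m crank '[[4,3,2.3,0.14,5],[4,8,2.3,0.276,5],[2.5,13,2.3,0.276,5],[1,18,2.3,0.276,5],[0,22,2.3,0.276,5],[-1.7,25.6,2.3,0.276,5],[-1.7,25.6,2.3,0.276,5],[-1.7,25.6,2.3,0.276,5],[-1.7,25.6,2.3,0.276,5]]'
python3 - <<'E' 2>/dev/null
import h; from h import *
s=asense(6); h.sense=lambda:s; jig(-175,0,106); jig(-112,0,106)
E
```

```text
time: 36.95
tool_pos: [554.6, -0.2, 147.0]
tcp_rot: [-180.0, -0.0, 177.1]
ft_force: [-0.0, -0.9, -1.8]
finger_gap: 57.6
grip_force: 65.2
go (np.float64(555.2), np.float64(0.4), 106, 177.1) shift cm [-0.05  0.1   4.12] turn -0.0018 rows>= 0.8 now [ 5.547e+02 -5.000e-01  1.472e+02] [180.   0. 177.]
go (np.float64(618.1), np.float64(-2.8), 106, 177.1) shift cm [-6.34  0.11  4.12] turn -0.0018 rows>= 1.5 now [ 5.547e+02 -5.000e-01  1.472e+02] [180.   0. 177.]
```

```bash
python3 -m crank '[[0,0.1,2.5,0,5],[0,0.1,4.1,0,5],[-4,0.1,4.1,0,5],[-6.3,0.1,4.1,0,5],[-6.3,0.1,4.5,0,5],[-6.3,0.1,4.7,0,5],[-6.3,0.1,4.7,0,5]]'; python3 -m crank '[[0,0,0.1,0,5],[0,0,0.1,0,5]]';  python3 -m crank '[[-0.15,0,0,0,5],[-0.3,0,0,0,5],[-0.3,0,0,0,5]]'
```

```text
time: 37.95
tool_pos: [616.5, -1.6, 99.2]
tcp_rot: [180.0, -0.1, 177.1]
ft_force: [0.4, -0.1, -0.9]
finger_gap: 57.9
grip_force: 70.0
time: 38.15
tool_pos: [617.1, -1.5, 99.2]
tcp_rot: [-180.0, -0.0, 177.1]
ft_force: [-0.1, 0.5, -1.0]
finger_gap: 58.0
grip_force: 70.0
time: 38.45
tool_pos: [621.0, -1.7, 99.6]
tcp_rot: [-180.0, 0.0, 177.1]
ft_force: [-0.8, 0.3, -0.9]
finger_gap: 57.6
grip_force: 70.0
```

```bash
python3 -m crank '[[-0.1,0,0.05,0,5],[-0.1,0,0.05,0,5]]';  python3 -m crank '[[-0.1,0,0,0,5],[-0.1,0,0,0,5]]'
```

```text
time: 38.65
tool_pos: [621.9, -1.8, 98.9]
tcp_rot: [-180.0, 0.0, 177.1]
ft_force: [-0.6, -0.1, 0.6]
finger_gap: 58.2
grip_force: 70.1
time: 38.85
tool_pos: [622.9, -1.8, 98.9]
tcp_rot: [180.0, 0.0, 177.1]
ft_force: [-0.9, 0.1, 0.9]
finger_gap: 57.8
grip_force: 70.1
```

```bash
python3 -m crank '[[-0.1,0,0,0,5],[-0.1,0,0,0,5]]';  python3 -m crank '[[-0.07,0,0,0,5],[-0.07,0,0,0,5]]'
```

```text
time: 39.05
tool_pos: [623.2, -1.8, 98.5]
tcp_rot: [180.0, -0.1, 177.1]
ft_force: [-4.7, -0.2, 1.9]
finger_gap: 57.8
grip_force: 70.2
time: 39.25
tool_pos: [623.3, -1.8, 98.2]
tcp_rot: [180.0, -0.2, 177.1]
ft_force: [-7.5, 0.5, 2.5]
finger_gap: 57.6
grip_force: 70.3
```

```bash
python3 -m crank '[[0.03,0,-0.05,0,7],[0.03,0,-0.05,0,8.5],[0.03,0,-0.05,0,8.5],[0.03,0,-4,0,8.5],[1,0,-8,0,8.5],[4,4,-8,0,8.5],[8,8,-8,0,8.5],[13.6,14.9,-8,0,8.5],[13.6,14.9,-8,0,8.5],[13.6,14.9,-4,0,8.5],[13.6,14.9,1,0,8.5],[13.6,14.9,5.9,0,8.5],[13.6,14.9,5.9,0,8.5],[13.6,14.9,5.9,0,5],[13.6,14.9,5.9,0,5],[13.6,14.9,5.9,0,5],[13.6,14.9,5.9,0,5],[13.6,14.9,5.9,0,5],[13.6,14.9,2,0,5],[13.6,14.9,-2,0,5]]' 60
python3 -m crank '[[0,0,-5,0,5],[0,0,-5,0,5],[0,0,-5,0,5]]'
python3 - <<'E' 2>/dev/null
import h; from h import *
s=asense(4); h.sense=lambda:s; print(s['ft_force'],s['finger_gap'])
im,P=toolcloud(6); Q=P[100:250,180:385].reshape(-1,3); Q=Q[(Q[:,2]<60)&(Q[:,0]>15)]
m=np.median(Q[:,2]); Q=Q[abs(Q[:,2]-m)<1.5]; print('top z tool',m,'x',np.percentile(Q[:,0],[1,50,99]),'y',np.percentile(Q[:,1],[1,50,99]))
M=R.from_euler('xyz',s['tcp_rot'],degrees=True).as_matrix(); W=(P@M.T+s['tool_pos'])
c,sn=np.cos(np.radians(JY)),np.sin(np.radians(JY)); X=(W[...,0]-J0[0])*c+(W[...,1]-J0[1])*sn; Y=-(W[...,0]-J0[0])*sn+(W[...,1]-J0[1])*c;Z=W[...,2]
k=(abs(Z-88)<2.5)&(abs(Y)<40)&(X<-40); print('packer',k.sum(),np.median(Z[k]),np.percentile(X[k],[1,99]),[np.percentile(Y[k&(abs(X-x)<6)],[2,98]).round(1).tolist() for x in(-160,-130,-100) if (k&(abs(X-x)<6)).sum()>9])
jig(-185,0,150)
E
```

```text
time: 41.25
tool_pos: [495.4, 153.6, 119.8]
tcp_rot: [-180.0, -0.1, 177.1]
ft_force: [1.8, 0.3, -2.1]
finger_gap: 57.8
grip_force: 66.0
time: 41.55
tool_pos: [498.0, 154.1, 172.2]
tcp_rot: [179.9, 0.3, 177.1]
ft_force: [0.4, 0.6, -2.7]
finger_gap: 58.4
grip_force: 66.1
[-0.11153642 -0.05133839 -2.6121388 ] 58.22842676876619
top z tool 6.574835090359535 x [15.52033066 41.98294243 65.82938448] y [-28.63127809   0.29269991  29.649468  ]
packer 924 89.58723470077004 [-169.54378008  -49.36181221] [[-27.6, -15.1], [-3.3, 5.6], [14.1, 32.2]]
go (np.float64(545.2), np.float64(0.9), 150, 177.1) shift cm [ -5.72 -15.     1.83] turn -0.0003 rows>= 3.2 now [495.7 153.7 168.3] [180.    0.  177.1]
```

```bash
python3 -m crank '[[0,-4,0.5,0,5],[-2,-9,1,0,5],[-5.7,-13,1.8,0,5],[-5.7,-15,1.8,0,5],[-5.7,-15,1.8,0,5],[-5.7,-15,1.8,0,5],[-5.7,-15,1.8,0,5]]'
python3 - <<'E' 2>/dev/null
import h; from h import *
s=asense(6); h.sense=lambda:s; print(s['ft_force']); jig(-185,0,133.8); jig(-107,0,133.8)
E
```

```text
time: 42.75
tool_pos: [545.2, 1.9, 150.7]
tcp_rot: [180.0, -0.0, 177.1]
ft_force: [-0.6, -0.2, -1.8]
finger_gap: 58.4
grip_force: 66.2
[ 0.28375601  0.03284308 -2.76704232]
go (np.float64(545.2), np.float64(0.9), 133.8, 177.1) shift cm [ 0.01 -0.12  1.71] turn 0.0011 rows>= 0.3 now [545.4   2.1 150.9] [180.    0.  177.2]
go (np.float64(623.1), np.float64(-3.1), 133.8, 177.1) shift cm [-7.79 -0.13  1.71] turn 0.0011 rows>= 1.6 now [545.4   2.1 150.9] [180.    0.  177.2]
```

```bash
python3 -m crank '[[0,-0.1,1.7,0,5],[0,-0.1,1.7,0,5],[-2,-0.1,1.7,0,5],[-4,-0.1,1.7,0,5],[-4,-0.1,1.7,0,5]]'; python3 -m crank '[[-2,0,0,0,5],[-3.6,0,0,0,5],[-3.6,0,0,0,5],[-3.6,0,0.1,0,5],[-3.6,0,0.1,0,5]]'
```

```text
time: 43.55
tool_pos: [587.3, -1.9, 134.6]
tcp_rot: [-180.0, 0.1, 177.1]
ft_force: [-1.4, -0.4, -1.6]
finger_gap: 57.8
grip_force: 66.2
time: 44.05
tool_pos: [620.4, -3.6, 132.6]
tcp_rot: [180.0, -0.1, 177.1]
ft_force: [0.3, -0.2, -1.6]
finger_gap: 58.4
grip_force: 66.2
```

```bash
python3 -m crank '[[-0.3,0,0.1,0,5],[-0.3,0,0.2,0,5],[-0.3,0,0.2,0,5]]'; python3 -m crank '[[-0.15,0,0,0,5],[-0.25,0,0,0,5],[-0.25,0,0,0,5]]'
```

```text
time: 44.35
tool_pos: [624.3, -3.9, 131.0]
tcp_rot: [-180.0, 0.0, 177.1]
ft_force: [-2.3, 0.3, 0.2]
finger_gap: 57.9
grip_force: 66.5
time: 44.65
tool_pos: [626.5, -4.0, 131.0]
tcp_rot: [-180.0, -0.1, 177.1]
ft_force: [-5.4, -0.1, 4.7]
finger_gap: 58.1
grip_force: 66.8
```

```bash
python3 -m crank '[[-0.05,0,-0.03,0,5],[-0.1,0,-0.05,0,5],[-0.1,0,-0.05,0,5]]'; python3 -m crank '[[-0.05,0,0,0,5],[-0.05,0,0,0,5]]'
```

```text
time: 44.95
tool_pos: [626.6, -4.0, 131.0]
tcp_rot: [-180.0, -0.2, 177.1]
ft_force: [-9.3, 0.6, 4.0]
finger_gap: 58.3
grip_force: 66.9
time: 45.15
tool_pos: [626.6, -4.0, 131.0]
tcp_rot: [-180.0, -0.3, 177.1]
ft_force: [-12.3, 0.9, 6.0]
finger_gap: 58.1
grip_force: 67.2
```

```bash
python3 -m crank '[[0.05,0,0,0,7],[0.05,0,0,0,8.5],[0.05,0,0,0,8.5],[0.05,0,-4,0,8.5],[1,0,-8,0,8.5],[4,0,-8.5,0,8.5],[4,0,-8.5,0,8.5],[4,0,-8.5,0,8.5]]'
python3 - <<'E' 2>/dev/null
import h; from h import *
s,im,X,Y,Z=jc(); h.sense=lambda:s; save(im,'rest2.png')
for n,z0,sel in (('blank',124,(abs(Y)<40)&(X<-55)&(X>-230)),('wedge',69.3,(X<-180)&(abs(Y)<12)),('bench',.4,(abs(Y)>70)&(abs(Y)<200))):
    k=sel&(abs(Z-z0)<2.5); print(n,k.sum(),np.median(Z[k]).round(2),'X',np.percentile(X[k],[1,99]).round(1),'Y',np.percentile(Y[k],[1,99]).round(1),np.linalg.lstsq(np.c_[X[k]+100,Y[k],np.ones(k.sum())],Z[k],rcond=None)[0].round(4))
    if n=='blank': print([np.percentile(Y[k&(abs(X-x)<5)],[2,98]).round(1).tolist() for x in(-160,-130,-100,-70)])
k=(X<-180)&(X>-300)&(abs(Y)<10)&(abs(Z-69.3)<2); print('butt X',np.percentile(X[k],[.5,2]))
jig(-325,0,200); jig(-325,0,56)
E
```

```text
time: 45.95
tool_pos: [588.4, -2.1, 216.5]
tcp_rot: [-180.0, 0.1, 177.1]
ft_force: [-0.0, -0.8, 0.6]
finger_gap: 84.9
grip_force: 0.0
blank 11431 124.04 X [-169.2  -56.6] Y [-29.7  28.9] [ 1.720000e-02 -7.000000e-04  1.244958e+02]
[[-28.9, 28.4], [-29.1, 28.1], [-29.1, 28.6], [-29.2, 27.8]]
wedge 3670 69.21 X [-283.4 -180.9] Y [-12.   11.6] [ 3.0000e-03 -6.0000e-04  6.9604e+01]
bench 64013 0.46 X [-352.1   60.6] Y [-196.8  196.8] [ 2.600e-03 -2.000e-04  6.707e-01]
butt X [-284.17396025 -282.40280289]
go (np.float64(405.4), np.float64(7.9), 200, 177.1) shift cm [18.35  0.07  1.56] turn -0.0002 rows>= 3.7 now [588.6  -2.1 215.6] [180.    0.  177.1]
go (np.float64(405.4), np.float64(7.9), 56, 177.1) shift cm [18.35  0.07 15.96] turn -0.0002 rows>= 4.9 now [588.6  -2.1 215.6] [180.    0.  177.1]
```

View pics/rest2.png

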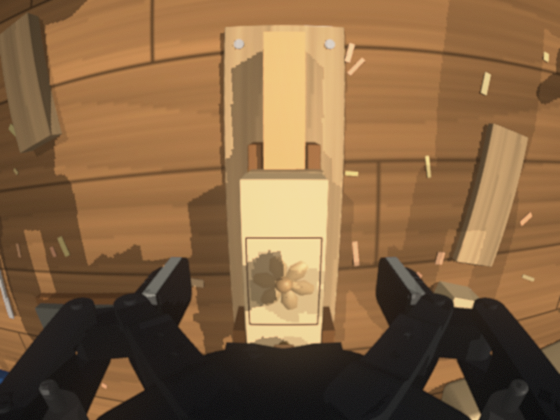

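The blank lies straight on the 18 mm board with its rear edge at X≈-169, against the stops. Now the wedge.

```bash
python3 -m crank '[[5,0,0,0,4],[10,0,1,0,0],[15,0,1.5,0,0],[18.3,0,1.5,0,0],[18.3,0,1.5,0,0],[18.3,0,6,0,0],[18.3,0,11,0,0],[18.3,0,15.9,0,0],[18.3,0,15.9,0,0],[18.3,0,15.9,0,0]]' 40
python3 - <<'E' 2>/dev/null
import h; from h import *
s=asense(4); h.sense=lambda:s; print(s['ft_force'],s['finger_gap']); jig(-285,0,52); 
E
```

```text
time: 47.45
tool_pos: [405.5, 7.2, 57.6]
tcp_rot: [180.0, -0.1, 177.1]
ft_force: [1.3, 0.6, 1.3]
finger_gap: -0.3
grip_force: 0.0
```

```bash
python3 -m crank '[[-1.5,0,0,0,0],[-2.6,0,0,0,0],[-2.9,0,0,0,0],[-3.2,0,0,0,0],[-3.5,0,0,0,0],[-3.7,0,0,0,0],[-3.9,0,0,0,0],[-4.1,0,0,0,0],[-4.3,0,0,0,0],[-4.5,0,0,0,0]]'; python3 -m crank '[[-0.2,0,0,0,0],[-0.4,0,0,0,0]]'; python3 -m crank '[[-0.2,0,0,0,0],[-0.4,0,0,0,0]]'
```

```text
time: 48.6
tool_pos: [449.3, 5.1, 56.8]
tcp_rot: [180.0, -0.2, 177.1]
ft_force: [-9.3, 0.9, 5.6]
finger_gap: 0.2
grip_force: 4.7
time: 48.8
tool_pos: [453.2, 4.9, 56.8]
tcp_rot: [180.0, -0.2, 177.1]
ft_force: [-9.7, 0.2, 4.8]
finger_gap: -0.0
grip_force: 4.7
time: 49.0
tool_pos: [457.0, 4.7, 56.9]
tcp_rot: [180.0, -0.2, 177.1]
ft_force: [-14.8, 0.1, 11.3]
finger_gap: 0.1
grip_force: 6.7
```

```bash
for i in 1 2 3; do python3 -m crank '[[-0.1,0,0,0,0],[-0.1,0,0,0,0]]' | grep -E 'tool_pos|ft_'; done
```

```text
tool_pos: [458.2, 4.6, 57.1]
ft_force: [-11.5, 0.5, 9.5]
tool_pos: [459.1, 4.6, 57.3]
ft_force: [-13.7, 0.3, 11.5]
tool_pos: [460.1, 4.5, 57.5]
ft_force: [-14.3, 2.1, 14.1]
```

```bash
python3 -m crank '[[-0.1,0,-0.2,0,0],[-0.1,0,-0.2,0,0]]' | grep -E 'tool_pos|ft_'; python3 -m crank '[[-0.1,0,-0.02,0,0],[-0.1,0,-0.02,0,0]]' | grep -E 'tool_pos|ft_'; python3 -m crank '[[-0.1,0,-0.02,0,0],[-0.1,0,-0.02,0,0]]' | grep -E 'tool_pos|ft_'
```

```text
tool_pos: [461.8, 4.4, 58.8]
ft_force: [-3.0, 0.1, -0.6]
tool_pos: [462.8, 4.4, 59.0]
ft_force: [-6.5, 1.7, 0.7]
tool_pos: [462.8, 4.4, 59.0]
ft_force: [-12.1, 0.1, 5.4]
```

```bash
python3 -m crank '[[-0.1,0,-0.02,0,0],[-0.1,0,-0.02,0,0]]' | grep -E 'tool_pos|ft_'; python3 -m crank '[[-0.1,0,-0.02,0,0],[-0.1,0,-0.02,0,0]]' | grep -E 'tool_pos|ft_'
```

```text
tool_pos: [462.9, 4.4, 59.0]
ft_force: [-18.1, 0.2, 9.2]
tool_pos: [463.0, 4.4, 58.8]
ft_force: [-19.0, 0.5, 10.0]
```

```bash
python3 -m crank '[[-0.1,0,-0.02,0,0],[-0.1,0,-0.02,0,0]]' | grep -E 'tool_pos|ft_'
```

```text
tool_pos: [463.1, 4.4, 58.7]
ft_force: [-24.5, 0.6, 12.4]
```

The force climbs from about 10 N to 24 N with no further travel, at the expected height, so the blank is nipped. I'll back off, check and hand in.

```bash
python3 -m crank '[[0.5,0,0,0,0],[2,0,0,0,0],[5,0,0,0,0],[5,0,-5,0,0],[5,0,-10,0,0],[5,0,-15,0,0],[5,0,-15,0,0],[5,0,-15,0,0]]'
python3 - <<'E'
from h import *
try:
    im,d=snapshot('wrist'); print(np.median(d))
except Exception as e: print(repr(e)[:200])
E
```

```text
time: 51.6
tool_pos: [419.6, 6.4, 212.9]
tcp_rot: [-180.0, 0.4, 177.1]
ft_force: [-0.2, -0.5, 0.6]
finger_gap: 0.2
grip_force: 0.0
ValueError('200 camera calls are used up')
```

```bash
python3 -c "from bench import hand_in; print(hand_in())"
```

```text
the job is handed in; nothing more can be done
None
```

I handed the job in at about 52 s: the blank lies on the 18 mm board, against the stops, and the wedge is driven until its push force climbed to about 24 N with no further travel. I had used all 200 camera calls by then, so I judged the final nip by force and travel, not by a picture. I tried the 24 mm board first, found it too thick, and put it back about where it had lain.

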